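# Strip the clips off the swivel lamp stands and shut the tools away

### The arm

A 6-joint arm with a two-finger parallel gripper is mounted at the origin on the work surface. World frame = base frame: x ahead of the robot, y to its left, z up, the work surface at z = 0. Lengths are in m, angles in rad, forces in N, time in s.
With the tool pointing down it reaches from about 0.3 to 0.875 m from the base axis. Payload 6.4 kg.
Tool frame: the origin (TCP) lies between the finger pads; the fingertips stand 19 mm ahead of it and the grasp point (between the pads) is the TCP; z points along the fingers, x is the direction in which the jaws open and shut, and the axes are right-handed (so a half turn about z gives the same grasp; the last joint's range is limited). The gripper opens to 85 mm and grips with 20 to 120 N. Pads are 22 mm wide; open, the fingers measure 114 mm over their backs; the gripper's body (76 mm by 85 mm) begins 54 mm behind the grasp point. The pads swing forward as they close: fully open they stand 13 mm farther back than shut.
Start: joints at [-1.425, 0.181, 1.607, -0, 1.354, -0.206], TCP at [0.198, -0.54, 0.25] pointing down, gripper open.
Joint ranges: [-2.99, 2.99], [-0.89, 2.07], [0.3, 2.58], [-1.14, 4.28], [0, 2.63], [-3.12, 3.12]. Speed limits (rad/s): [2.57, 2.57, 3.01, 3.14, 3.14, 3.14].

### API

Orientations are given as a rotation vector (axis times angle).
In Python, from bench import env gives the robot as it stands.
- The arm moves only by the shell command python3 -m inch 'ROWS'. ROWS is JSON, a list of rows, each a list of 3 entries, a list of its own where there are three numbers: the shift along the tool's x, y, z in mm, then the turn, a rotation vector about the tool's x, y, z in units of 5 degrees (1.0 is 5 degrees), then the finger opening in mm, from 0 to 85.4. A call has 1 to 12 rows; each row shifts and turns the pose as measured when the row begins, along the tool's axes as they then stand; what a row does not reach is not made up. A row lasts 1/10 s, in which the tool goes at most 50 mm and 8.59 degrees, less where a joint would pass 70% of its speed; a pose out of reach is approached as far as the arm can. A call is refused whole if a number of a shift passes 50 or a number of a turn 1, either way. A call with a gripper value outside its range is refused whole. The fingers move at their own pace and stop on an object; the grip force is fixed at half the most. Time passes only in rows, so rows that do not move let the fingers close. It gives the time, the measured TCP pose, the force and the opening at its end, in the units of the state.
- env.get_obs(): the state, without advancing time (a new reading comes with each control period).
- env.grab_frame(name): name is "side" or "top" or "wrist"; returns a dict with "img" (384x512x3 uint8, red, green, blue), "depth" (384x512 float32, m along the optical axis (not along the pixel's ray), 0 where there is no reading), "fov_y" (degrees; the focal length in pixels is half the picture's height over the tangent of half this angle, whatever the lens; pixels are square), "cx", "cy" (the principal point, pixels), "T" (4x4, takes a point from camera to world coordinates); the wrist camera has in their place "T_tool_cam" (4x4, takes a point from camera to tool coordinates, whose origin is the TCP and whose axes are the tool frame's). Camera axes: x right, y down, z forward; pixel columns grow to the right and rows downward; lengths in m; the calibration is good to about 2 mm. The wrist camera is an equidistant fisheye: a pixel r from the principal point sees the ray r / f radians off the axis. A picture is of the moment at which its call begins: read the wrist's pose just before it.
- env.finish_job(): hands the job in, once; it reports no verdict.
The state is a dict: "clock": time; "joint_positions": joint angles; "joint_vel": joint speeds; "joint_efforts": joint torques, N m; "eef_pos": TCP position; "tcp_rot": TCP orientation; "ft_force": force on the tool from outside, world axes, zero at the start; "torque": the same for the moment, N m; "finger_gap": finger opening in m.
Only numpy, scipy, OpenCV 4.12 (cv2) and the standard library are available. Lean on these libraries where they do the work, as an engineer would, in place of code of your own. Each camera call takes 0.05 s, during which the arm holds its last target.

### The job

With the hooked pick, pry the sprung retaining clip off the spindle of every lamp stand that still has one; do not pull a clip off with the fingers. Collect the clips and the pick in the open chest, then press the knee of its folding lid stay to break it and lower the lid gently until it is fully shut. Leave everything else on the bench as it stands.

Things in the scene. Friction and masses are not known exactly. Their poses are not given: they have to be found in the camera images.
- stand1: Swivel lamp stand, fixed: dark steel plate 12 mm thick, 70 mm wide, from x = -80 to +70 mm. Origin: on the axis of its brass spindle, at bench level; z up. Spindle: neck (groove) 20 mm across up to 21.5 mm above the bench, then a head 30 mm across up to 28.5 mm. Brass lamp socket, 42 mm across, top 60 mm above the bench, at x = +44 mm. May have no clip.
- clip1: Sprung steel clip of stand1, flat, 7 mm thick, 68 x 38 mm, 60 g; None if absent. Starts on the plate, its jaws round the neck, under the head. Origin: on the underside, centre of the jaws' grip, at first on the spindle axis; its x is then the stand's. Pulled along -x with 5 to 15 N it snaps off in 10 mm and is clear of the head after 30 mm; it cannot be lifted off. Jaw tips at x = +13 mm.
- eye1 (a point): Centre of the pull eye of clip1, at x = -32.5 mm, z = 3.5 mm in the clip's frame. The eye opens upwards, 26 mm along the clip's x and 24 mm along y; beyond it, towards -x, is a 9 mm outer bar to pull by, and 7 mm side bars run at y = +-15.5 mm (38 mm over all, to grasp a loose clip across). None if absent.
- stand2: Swivel lamp stand, fixed: dark steel plate 12 mm thick, 70 mm wide, from x = -80 to +70 mm. Origin: on the axis of its brass spindle, at bench level; z up. Spindle: neck (groove) 20 mm across up to 21.5 mm above the bench, then a head 30 mm across up to 28.5 mm. Brass lamp socket, 42 mm across, top 60 mm above the bench, at x = +44 mm. May have no clip.
- clip2: Sprung steel clip of stand2, flat, 7 mm thick, 68 x 38 mm, 60 g; None if absent. Starts on the plate, its jaws round the neck, under the head. Origin: on the underside, centre of the jaws' grip, at first on the spindle axis; its x is then the stand's. Pulled along -x with 5 to 15 N it snaps off in 10 mm and is clear of the head after 30 mm; it cannot be lifted off. Jaw tips at x = +13 mm.
- eye2 (a point): Centre of the pull eye of clip2, at x = -32.5 mm, z = 3.5 mm in the clip's frame. The eye opens upwards, 26 mm along the clip's x and 24 mm along y; beyond it, towards -x, is a 9 mm outer bar to pull by, and 7 mm side bars run at y = +-15.5 mm (38 mm over all, to grasp a loose clip across). None if absent.
- stand3: Swivel lamp stand, fixed: dark steel plate 12 mm thick, 70 mm wide, from x = -80 to +70 mm. Origin: on the axis of its brass spindle, at bench level; z up. Spindle: neck (groove) 20 mm across up to 21.5 mm above the bench, then a head 30 mm across up to 28.5 mm. Brass lamp socket, 42 mm across, top 60 mm above the bench, at x = +44 mm. May have no clip.
- clip3: Sprung steel clip of stand3, flat, 7 mm thick, 68 x 38 mm, 60 g; None if absent. Starts on the plate, its jaws round the neck, under the head. Origin: on the underside, centre of the jaws' grip, at first on the spindle axis; its x is then the stand's. Pulled along -x with 5 to 15 N it snaps off in 10 mm and is clear of the head after 30 mm; it cannot be lifted off. Jaw tips at x = +13 mm.
- eye3 (a point): Centre of the pull eye of clip3, at x = -32.5 mm, z = 3.5 mm in the clip's frame. The eye opens upwards, 26 mm along the clip's x and 24 mm along y; beyond it, towards -x, is a 9 mm outer bar to pull by, and 7 mm side bars run at y = +-15.5 mm (38 mm over all, to grasp a loose clip across). None if absent.
- pick: Hooked pick, 100 to 160 g, lying on the bench: pale wooden handle 80 x 46 x 30 mm (x, y, z), then a steel shank 7 mm thick at mid height on along +x to x = +105 mm, where a cross prong 7 mm thick turns both down and up, level with the handle's underside and top (works either way up). Origin: centre of the handle's underside; handle from x = -40 to +40 mm.
- hook (a point): Middle of the pick's prong, at x = +105 mm, y = 0, z = 15 mm in the pick's frame.
- chest: Open wooden instrument chest, fixed: 210 mm deep (x), 240 mm wide (y), rim 80 mm above the bench, walls 7 mm, floor 7 mm or less. Origin: centre of its underside; front towards its -x. The lid is hinged along its far (+x) rim and, open, leans 36 mm over the inside at its top edge; the folding stay is outside its -y side.
- lid_hinge (a point): Middle of the lid's hinge line, on the far rim at x = +105 mm, z = 80 mm of the chest; the hinge line runs along the chest's y. The lid reaches 210 mm from it, is 240 mm wide and 10 mm thick (outer face 10 mm outside the hinge line).
- lid (a joint): How far the lid is lowered (rad): 0 = held open at 80 degrees above level, 1.40 = shut. Stiff hinge: it stays where it is left, and needs about 3 to 12 N at the free edge, most while the stay is nearly straight. While the stay is locked it cannot be lowered.
- stay_knee (a joint): Fold of the lid stay at its knee (rad): 0 = locked (just over centre, against its stop), about 0.15 = straight, 2.8 or more = folded (lid shut). Geared to the lid: as it folds on, the lid comes down with it.
- knee_tab (a point): Outer part of the brass press tab at the stay's knee: a round bar 18 mm thick, 50 mm long along the chest's y, this point 164 mm from the chest's middle on the -y side, 14 mm from its end, at first about 130 mm above the bench. Pressed straight down with 6 to 12 N the knee breaks, swinging down and to the chest's +x on an arc of 68 mm radius about a pivot at the chest's x = -10, z = 80 mm.
- jar: Bystander: squat green glass jar with black cap, 72 mm across, 75 mm tall; origin centre of its underside.
- rack: Bystander: white ceramic test tube rack, 60 x 170 mm, 72 mm tall, tubes stand 119 mm; origin centre of its underside.
- beaker: Bystander: small glass beaker, 60 mm across, 75 mm tall; origin centre of its underside.
- funnel: Bystander: black bakelite funnel standing on its 90 mm mouth, 85 mm tall; origin centre of its underside.
- dish: Bystander: white ceramic dish, 90 mm across, 15 mm tall; origin centre of its underside.
- rod_a: Bystander: glass stirring rod, 190 mm long, 8 mm thick, in a shallow tray; origin centre of its underside.
- rod_b: Bystander: glass stirring rod, 170 mm long, 8 mm thick, in the same tray; origin centre of its underside.
- weight: Bystander: brass balance weight, 40 mm across, 46 mm tall; origin centre of its underside.
Mind the look-alikes: they are no part of the job. What is shaped like the stand3 but purple is not meant.

How it is judged:
On the way, in this order (a step that is already met when the one before it is completed fails the run):
1. every clip is off its spindle (horizontal distance between clip1 and stand1 above 0.028 m and horizontal distance between clip2 and stand2 above 0.028 m and horizontal distance between clip3 and stand3 above 0.028 m), for 0.2 s.
2. all clips and the pick lie inside the chest, its lid still held open (x of clip1 in the frame of chest between -0.1 and 0.1 m and y of clip1 in the frame of chest between -0.115 and 0.115 m and z of clip1 in the frame of chest between 0 and 0.075 m and x of clip2 in the frame of chest between -0.1 and 0.1 m and y of clip2 in the frame of chest between -0.115 and 0.115 m and z of clip2 in the frame of chest between 0 and 0.075 m and x of clip3 in the frame of chest between -0.1 and 0.1 m and y of clip3 in the frame of chest between -0.115 and 0.115 m and z of clip3 in the frame of chest between 0 and 0.075 m and x of pick in the frame of chest between -0.1 and 0.1 m and y of pick in the frame of chest between -0.115 and 0.115 m and z of pick in the frame of chest between 0 and 0.075 m and x of hook in the frame of chest between -0.1 and 0.1 m and y of hook in the frame of chest between -0.115 and 0.115 m and z of hook in the frame of chest between 0 and 0.075 m and value of joint lid below 0.1 rad and value of joint stay_knee below 0.3 rad), for 0.2 s.
3. the stay is broken at its knee (value of joint stay_knee above 0.35 rad), for 0.1 s.
At the end, for the whole second after the job is handed in: Every clip, and the pick with its hook, lies inside the chest below the rim and at rest (under 20 mm/s), and the lid is shut (lid joint above 1.35 rad) (x of clip1 in the frame of chest between -0.1 and 0.1 m and y of clip1 in the frame of chest between -0.115 and 0.115 m and z of clip1 in the frame of chest between 0 and 0.075 m and x of clip2 in the frame of chest between -0.1 and 0.1 m and y of clip2 in the frame of chest between -0.115 and 0.115 m and z of clip2 in the frame of chest between 0 and 0.075 m and x of clip3 in the frame of chest between -0.1 and 0.1 m and y of clip3 in the frame of chest between -0.115 and 0.115 m and z of clip3 in the frame of chest between 0 and 0.075 m and x of pick in the frame of chest between -0.1 and 0.1 m and y of pick in the frame of chest between -0.115 and 0.115 m and z of pick in the frame of chest between 0 and 0.075 m and x of hook in the frame of chest between -0.1 and 0.1 m and y of hook in the frame of chest between -0.115 and 0.115 m and z of hook in the frame of chest between 0 and 0.075 m and linear speed of each of clip1, clip2, clip3, pick below 0.02 m/s and value of joint lid above 1.35 rad); the robot touches nothing.
It fails at once if fingers touch a clip (over 1 N) while it is still on its spindle ((contact force between the fingers and clip1 above 1 N and horizontal distance between clip1 and stand1 below 0.015 m) or (contact force between the fingers and clip2 above 1 N and horizontal distance between clip2 and stand2 below 0.015 m) or (contact force between the fingers and clip3 above 1 N and horizontal distance between clip3 and stand3 below 0.015 m)).
It fails at once if the lid slams: it turns faster than 3 rad/s (velocity of joint lid above 3 rad/s).
It fails at once if a bystander is moved more than 30 mm (distance of any of jar, rack, beaker, funnel, dish, rod_a, rod_b, weight from where it was at the start of the episode above 0.03 m).
Of clip1, clip2, clip3 only 2 to 3 are there at a start; the rules pass over those that are not, and their reading is None.
At some moment in a run one of pick may be knocked a few centimetres aside while the robot is not near it.
Once in a run the grip may slacken for a moment while it holds something.
It also fails if it takes over 210 s, if anything falls off the work surface, if the arm or the gripper's body presses on something with over 40 N, if the wrist force passes 120 N, or if a joint passes its speed limit or range.

## Working session

There is one attempt and no reset: what is moved stays moved. The work goes in short steps, Python scripts to look and compute and a shell command to move; the robot and the scene stay as the last step left them, time stands still between calls to the robot, and variables do not carry over. Pictures are saved under pics/ and viewed, and the job is handed in when it is done.

```bash
ls; mkdir -p pics; python3 - <<'E'
from bench import env
import cv2
o=env.get_obs();print({k:(v if not hasattr(v,'round') else v.round(3) if hasattr(v,'__len__') else round(v,3)) for k,v in o.items()})
for n in("side","top","wrist"):
    f=env.grab_frame(n);cv2.imwrite(f"pics/{n}0.png",f["img"][...,::-1]);print(n,f["fov_y"],f["cx"],f["cy"],f.get("T",f.get("T_tool_cam")))
E
```

```text
pics
{'clock': 0.0, 'joint_positions': array([-1.425,  0.182,  1.608,  0.   ,  1.354, -0.206]), 'joint_vel': array([-0.   ,  0.001, -0.001,  0.   , -0.001, -0.   ]), 'joint_efforts': array([-1.0000e-03, -4.4488e+01, -3.5133e+01, -0.0000e+00,  9.0000e-03,
       -0.0000e+00]), 'eef_pos': array([ 0.198, -0.539,  0.249]), 'tcp_rot': array([-2.575e+00,  1.798e+00,  2.000e-03]), 'ft_force': array([-0.494, -0.758,  0.898]), 'torque': array([-0.043, -0.017,  0.041]), 'finger_gap': 0.085378327059301}
side 52.89035826331877 257.4361907223195 187.3442915569505 [[-0.96036457 -0.17123568  0.21995052  0.2839922 ]
 [-0.27872955  0.59874966 -0.75087195  0.7979813 ]
 [-0.00311923 -0.78241753 -0.6227464   0.84507146]
 [ 0.          0.          0.          1.        ]]
top 50.257640659267715 250.32700264033986 189.58016788082583 [[ 0.01686664 -0.98143316  0.19106142  0.34318287]
 [-0.99976948 -0.0140153   0.01626532 -0.10953288]
 [-0.01328554 -0.19129172 -0.98144331  1.21182171]
 [ 0.          0.          0.          1.        ]]
wrist 65.70646984690485 251.43989779948518 194.16687205033872 [[ 9.99999998e-01  3.94976228e-05  4.85436857e-05 -5.18739418e-04]
 [-5.27413293e-05  9.49435460e-01  3.13962266e-01 -7.91697386e-02]
 [-3.36883334e-05 -3.13962268e-01  9.49435460e-01 -1.24396403e-01]
 [ 0.00000000e+00  0.00000000e+00  0.00000000e+00  1.00000000e+00]]
```

View pics/top0.png

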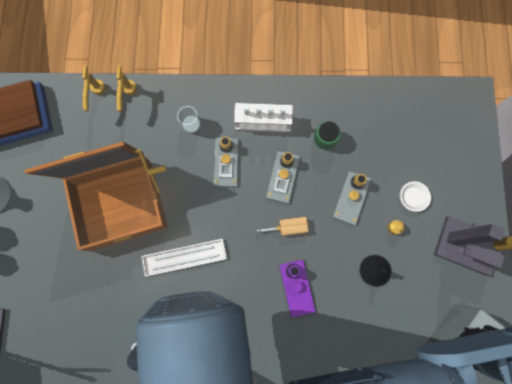

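View pics/side0.png

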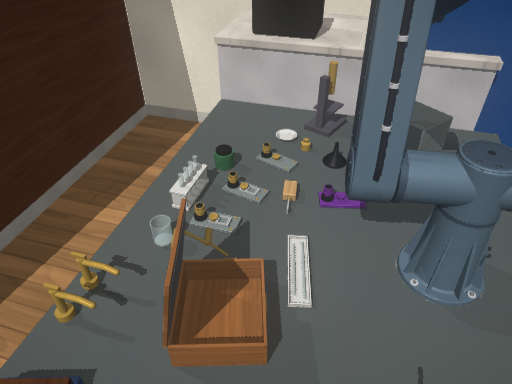

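View pics/wrist0.png

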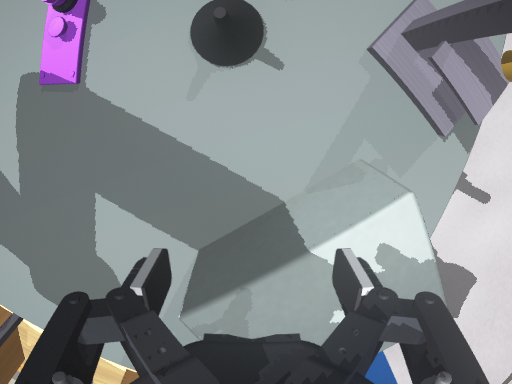

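```bash
cat > h.py <<'E'
from bench import env
import numpy as np, cv2
from scipy.spatial.transform import Rotation as R
def F(f): return f["img"].shape[0]/2/np.tan(np.radians(f["fov_y"]/2))
def ray(f,u,v,T=None,fish=False):
    F_=F(f);d=np.array([u-f["cx"],v-f["cy"]])
    if fish:
        r=np.hypot(*d);a=r/F_;c=np.r_[d/max(r,1e-9)*np.sin(a),np.cos(a)]
    else: c=np.r_[d/F_,1.]
    T=f["T"] if T is None else T
    c=T[:3,:3]@c
    return T[:3,3],c/np.linalg.norm(c)
def onz(f,u,v,z,**k):
    o,d=ray(f,u,v,**k);return o+d*(z-o[2])/d[2]
def dep(f,u,v,w=1):
    p=f["depth"][int(v)-w:int(v)+w+1,int(u)-w:int(u)+w+1];z=np.median(p[p>0])
    return (f["T"]@np.r_[(u-f["cx"])/F(f)*z,(v-f["cy"])/F(f)*z,z,1])[:3]
def proj(f,p):
    c=np.linalg.inv(f["T"])@np.r_[p,1];return c[0]/c[2]*F(f)+f["cx"],c[1]/c[2]*F(f)+f["cy"]
def tri(a,b):
    (o1,d1),(o2,d2)=a,b
    A=np.c_[d1,-d2];t=np.linalg.lstsq(A,o2-o1,rcond=None)[0];p,q=o1+t[0]*d1,o2+t[1]*d2
    return (p+q)/2,np.linalg.norm(p-q)
def pose():
    o=env.get_obs();T=np.eye(4);T[:3,:3]=R.from_rotvec(o["tcp_rot"]).as_matrix();T[:3,3]=o["eef_pos"];return T,o
def wrist():
    T,o=pose();f=env.grab_frame("wrist");f["T"]=T@f["T_tool_cam"];return f
def save(im,name,s=1,box=None):
    if box: im=im[box[1]:box[3],box[0]:box[2]]
    cv2.imwrite(f"pics/{name}.png",cv2.resize(im,None,fx=s,fy=s,interpolation=cv2.INTER_CUBIC)[...,::-1])
def status():
    T,o=pose();print("t",round(o["clock"],2),"p",(T[:3,3]*1000).round(1),"x",T[:3,0].round(3),"z",T[:3,2].round(3),"F",o["ft_force"].round(1),"gap",round(o["finger_gap"]*1000,1))
def go(p=None,yaw=None,Rt=None):
    """shift mm in tool frame & rotation in 5deg units to world target p (m); yaw = world angle of tool x, tool down"""
    T,o=pose()
    if p is not None: print("shift",(T[:3,:3].T@(np.array(p)-T[:3,3])*1000).round(1))
    if yaw is not None:
        x=np.array([np.cos(yaw),np.sin(yaw),0]);z=np.array([0,0,-1.]);Rt=np.c_[x,np.cross(z,x),z]
    if Rt is not None: print("turn5",(np.degrees(R.from_matrix(T[:3,:3].T@Rt).as_rotvec())/5).round(2))
E
python3 - <<'E'
from h import *
f=env.grab_frame("top");np.savez("top0.npz",**f)
g=env.grab_frame("side");np.savez("side0.npz",**g)
save(f["img"],"t1",4,(200,120,385,260))
save(f["img"],"t2",4,(20,130,240,280))
save(g["img"],"s1",4,(160,120,350,260))
for u,v in[(226,160),(284,178),(353,196),(297,227),(264,231),(110,210),(300,285)]: print(u,v,dep(f,u,v).round(3))
E
```

```text
226 160 [ 0.663 -0.016  0.028]
284 178 [ 0.61  -0.189  0.029]
353 196 [ 0.559 -0.391  0.028]
297 227 [ 0.465 -0.227  0.029]
264 231 [ 0.455 -0.132  0.001]
110 210 [0.51  0.329 0.005]
300 285 [ 0.302 -0.234  0.028]
```

View pics/t1.png

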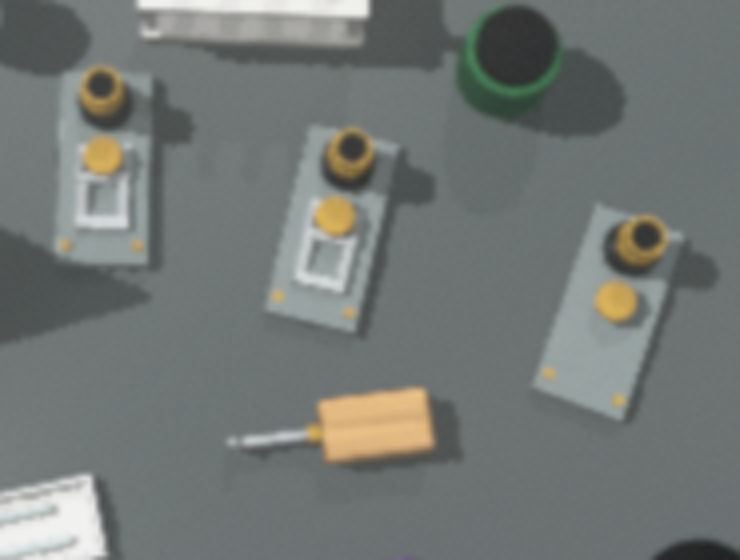

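View pics/t2.png

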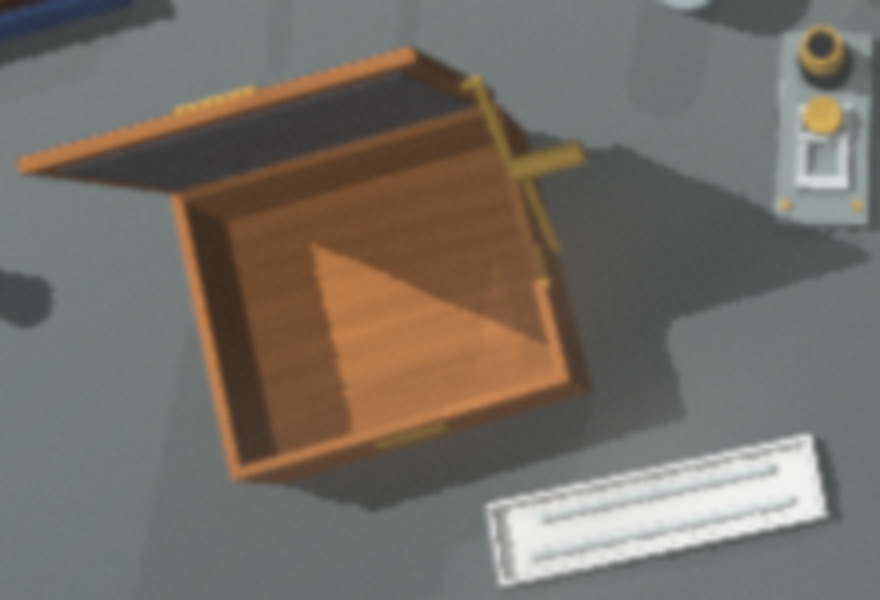

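View pics/s1.png

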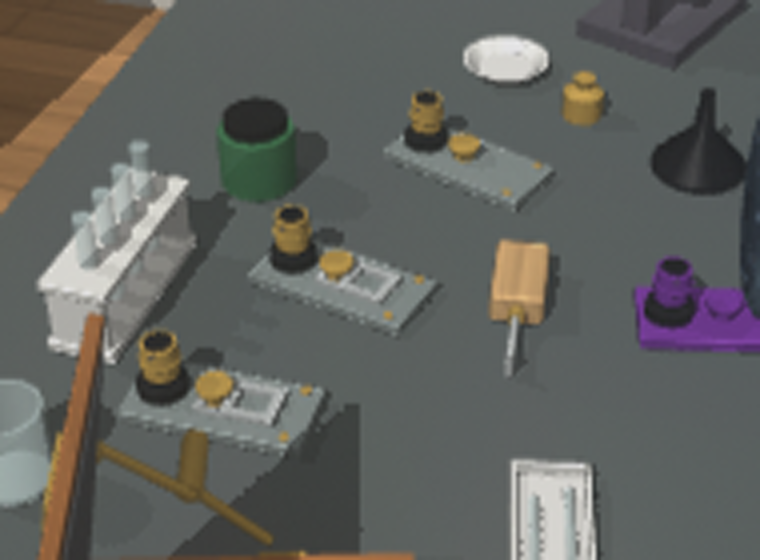

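```bash
cat > m1.py <<'E'
from h import *
t=dict(np.load("top0.npz"));s=dict(np.load("side0.npz"))
def comps(f,box,lo,hi,mn):
    im=cv2.cvtColor(f["img"],cv2.COLOR_RGB2HSV);m=cv2.inRange(im,lo,hi);b=np.zeros_like(m);b[box[1]:box[3],box[0]:box[2]]=m[box[1]:box[3],box[0]:box[2]]
    n,l,st,c=cv2.connectedComponentsWithStats(b)
    return [(c[i].round(1),st[i].tolist()) for i in range(1,n) if st[i][4]>=mn]
for nm,f,box in(("top",t,(200,120,385,250)),("side",s,(190,130,310,250))):
    print(nm)
    for c in comps(f,box,(8,110,110),(30,255,255),3): print(c)
    print("white")
    for c in comps(f,box,(0,0,185),(179,40,255),5): print(c)
E
python3 m1.py
```

```text
top
(array([225. , 144.5]), [221, 140, 9, 8, 32])
(array([225.3, 158.6]), [221, 155, 9, 8, 58])
(array([286.5, 159.8]), [282, 154, 11, 10, 47])
(array([283.2, 173.6]), [279, 170, 9, 8, 62])
(array([358.2, 181.3]), [354, 176, 12, 10, 57])
(array([353.5, 194.9]), [349, 191, 10, 9, 69])
(array([285. , 225.7]), [277, 222, 19, 10, 53])
(array([297.7, 223.7]), [297, 222, 2, 4, 6])
(array([303.1, 224.1]), [300, 222, 7, 6, 15])
white
(array([266.3, 121.2]), [234, 120, 58, 4, 182])
(array([225. , 172.6]), [219, 166, 13, 11, 64])
(array([277.7, 171.8]), [277, 170, 3, 5, 9])
(array([280. , 185.4]), [274, 176, 14, 17, 87])
(array([267.4, 229. ]), [261, 228, 14, 3, 20])
(array([212.7, 245.2]), [200, 239, 25, 11, 191])
side
(array([191.4, 131.8]), [190, 130, 5, 6, 19])
(array([304.9, 144.6]), [301, 138, 9, 13, 91])
(array([265.6, 148.5]), [263, 144, 7, 9, 42])
(array([275.5, 155.9]), [272, 154, 8, 6, 33])
(array([232. , 178.1]), [228, 173, 9, 10, 51])
(array([289.2, 189. ]), [283, 181, 14, 20, 197])
(array([243.5, 185.5]), [240, 183, 8, 7, 41])
(array([264.3, 189.3]), [264, 189, 2, 2, 3])
(array([256.7, 198.3]), [256, 198, 2, 2, 3])
(array([199. , 210.3]), [195, 204, 10, 12, 61])
(array([213. , 216.1]), [209, 213, 9, 8, 50])
(array([236. , 217.2]), [235, 217, 3, 2, 4])
(array([207.8, 233.3]), [207, 228, 4, 13, 19])
(array([230.7, 228.7]), [230, 228, 2, 2, 3])
(array([198. , 237.8]), [190, 234, 17, 9, 17])
white
(array([286.5, 134.1]), [276, 130, 21, 10, 155])
(array([193.9, 164.3]), [193, 163, 3, 4, 9])
(array([197.2, 174.7]), [190, 164, 17, 24, 92])
(array([190., 169.]), [190, 167, 1, 5, 5])
(array([288.1, 241.6]), [288, 235, 2, 15, 16])
(array([300., 236.]), [295, 236, 11, 1, 11])
(array([297.9, 243.4]), [290, 238, 18, 12, 161])
```

```bash
python3 - <<'E'
from h import *
t=dict(np.load("top0.npz"));s=dict(np.load("side0.npz"))
for n,a,b in(("L",(225.3,158.6),(213,215.3)),("M",(283.2,173.6),(243.5,184.7)),("R",(353.5,194.9),(275.5,155.5)),
 ("Lsock",(224.8,141),(199,205)),("Ls1",(216.1,180.9),(230.7,228.7)),("Ls2",(233.9,180.9),(236,217.2)),("Ms1",(269.1,193.4),(256.7,198.3)),("Ms2",(286.9,197.9),(264.3,189.3)),
 ("hook",(258,230),(287,212.5)),("handle",(294,226.5),(290,187))):
    p,e=tri(ray(t,*a),ray(s,*b));print(n,(p*1000).round(1),"miss",round(e*1000,1))
for n,a,z in(("L",(225.3,158.6),.0285),("M",(283.2,173.6),.0285),("Ls1",(216.1,180.9),.012),("Ls2",(233.9,180.9),.012),("Ms1",(269.1,193.4),.012),("Ms2",(286.9,197.9),.012)):
    print(n,(onz(t,*a,z)*1000).round(1))
# handle mask in top
im=cv2.cvtColor(t["img"],cv2.COLOR_RGB2HSV);m=cv2.inRange(im,(5,60,120),(25,255,255));b=m*0;b[210:245,272:312]=m[210:245,272:312]
c=max(cv2.findContours(b,0,2)[0],key=cv2.contourArea);r=cv2.minAreaRect(c);print(r);
bx=cv2.boxPoints(r);print([(onz(t,*q,.03)*1000).round(0).tolist() for q in bx])
E
```

```text
L [666.5 -13.6  29.2] miss 0.5
M [ 622.6 -186.6   29.3] miss 0.9
R [ 561.5 -392.5   27.8] miss 1.3
Lsock [710.5 -13.3  61.6] miss 1.5
Ls1 [600.3  13.1  14.5] miss 2.0
Ls2 [601.2 -40.2  14.3] miss 1.8
Ms1 [ 564.3 -145.8   15.1] miss 2.2
Ms2 [ 552.  -198.5   15.4] miss 1.1
hook [ 454.6 -114.4    6.4] miss 4.7
handle [ 466.5 -217.9   29.2] miss 0.2
L [666.9 -13.4  28.5]
M [ 623.2 -186.6   28.5]
Ls1 [601.8  13.6  12. ]
Ls2 [602.6 -39.9  12. ]
Ms1 [ 566.  -145.8   12. ]
Ms2 [ 553.1 -198.7   12. ]
((292.12310791015625, 225.98463439941406), (16.37258529663086, 31.008682250976562), 82.87498474121094)
[[485.0, -165.0, 30.0], [498.0, -254.0, 30.0], [451.0, -260.0, 30.0], [438.0, -171.0, 30.0]]
```

```bash
python3 - <<'E'
from h import *
status();go((.466,-.217,.2),yaw=np.radians(7));go(yaw=np.radians(187))
E
```

```text
t 0.25 p [ 198.1 -539.5  249.8] x [ 0.345 -0.939 -0.001] z [-0.     0.001 -1.   ] F [0.1 0.8 0.1] gap 85.4
shift [-210.4 -362.6   50.1]
turn5 [-1.000e-02  1.000e-02 -1.537e+01]
turn5 [1.000e-02 1.000e-02 2.063e+01]
```

```bash
python3 -m inch '[[[-26,-45,0],[0,0,0],85],[[-26,-45,0],[0,0,0],85],[[-26,-45,0],[0,0,0],85],[[-26,-45,0],[0,0,0],85],[[-26,-45,0],[0,0,0],85],[[-26,-45,0],[0,0,0],85],[[-26,-45,20],[0,0,0],85],[[-20,-30,20],[0,0,0],85]]'
python3 -m inch '[[[0,0,0],[0,0,-1],85],[[0,0,0],[0,0,-1],85],[[0,0,0],[0,0,-1],85],[[0,0,0],[0,0,-1],85],[[0,0,0],[0,0,-1],85],[[0,0,0],[0,0,-1],85],[[0,0,0],[0,0,-1],85],[[0,0,0],[0,0,-1],85],[[0,0,0],[0,0,-1],85],[[0,0,0],[0,0,-1],85],[[0,0,0],[0,0,-1],85],[[0,0,0],[0,0,-1],85]]'
python3 -m inch '[[[0,0,0],[0,0,-1],85],[[0,0,0],[0,0,-1],85],[[0,0,0],[0,0,-1],85],[[0,0,0],[0,0,0],85]]'
python3 - <<'E'
from h import *
status();go((.466,-.217,.2),yaw=np.radians(7))
f=wrist();save(f["img"],"w1");np.savez("w1.npz",**f)
E
```

```text
clock: 1.05
eef_pos: [0.4454, -0.244, 0.2141]
tcp_rot: [2.564, -1.811, 0.013]
ft_force: [-0.2, -0.4, -0.5]
finger_gap: 0.0851
clock: 2.25
eef_pos: [0.4466, -0.2353, 0.2095]
tcp_rot: [-3.134, 0.204, -0.0]
ft_force: [0.4, -0.1, 0.5]
finger_gap: 0.0851
clock: 2.65
eef_pos: [0.4464, -0.2351, 0.2092]
tcp_rot: [-3.132, -0.226, 0.0]
ft_force: [-0.1, 0.0, 0.3]
finger_gap: 0.0849
t 2.65 p [ 446.4 -235.1  209.2] x [ 0.99   0.143 -0.   ] z [-0.     0.001 -1.   ] F [-0.1  0.   0.3] gap 84.9
shift [ 22.  -15.1   9.2]
turn5 [-0.01  0.    0.25]
```

View pics/w1.png

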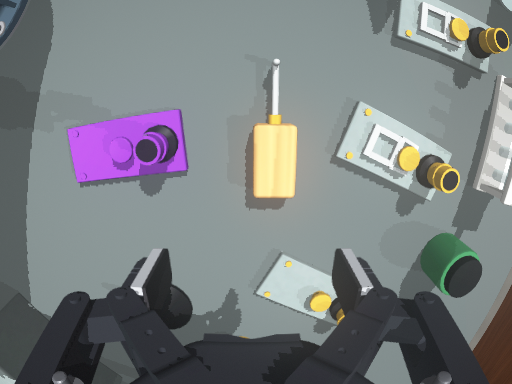

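```bash
cat > wp.py <<'E'
from h import *
import sys
def pts(w,items):
    for n,u,v,z in items: print(n,(onz(w,u,v,z,fish=True)*1000).round(1))
E
python3 - <<'E'
from wp import *
w=dict(np.load("w1.npz"));t=dict(np.load("top0.npz"))
im=cv2.cvtColor(w["img"],cv2.COLOR_RGB2HSV);m=cv2.inRange(im,(5,60,120),(28,255,255));b=m*0;b[120:205,245:305]=m[120:205,245:305]
c=max(cv2.findContours(b,0,2)[0],key=cv2.contourArea);r=cv2.minAreaRect(c);print(r)
bx=[onz(w,*q,.03,fish=True) for q in cv2.boxPoints(r)];print(np.round(np.array(bx)*1000))
pts(w,[("hook",277,62,.03),("hooklow",277,62,.015),("Mhead",409,159,.0285),("Ms1",349,155,.012),("Ms2",368.5,112,.012),("Lhead",460,29,.0285),("Meye",383,146,.019)])
p,e=tri(ray(t,292.1,226),ray(w,r[0][0],r[0][1],fish=True));print(p,e)
p,e=tri(ray(t,283.2,173.6),ray(w,409,159,fish=True));print("Mhead",p,e)
E
```

```text
((275.0, 159.0), (78.0, 44.0), 90.0)
[[ 438. -176.   30.]
 [ 482. -169.   30.]
 [ 497. -252.   30.]
 [ 450. -259.   30.]]
hook [ 452.9 -113.3   30. ]
hooklow [ 453.8 -111.2   15. ]
Mhead [ 621.  -186.7   28.5]
Ms1 [ 551.5 -198.    12. ]
Ms2 [ 564.7 -145.1   12. ]
Lhead [665.3 -12.6  28.5]
Meye [ 588.1 -179.3   19. ]
[ 0.46672855 -0.21210948  0.03329733] 0.001526243035714218
Mhead [ 0.62455722 -0.18712514  0.02269405] 0.00035854012268257815
```

```bash
python3 - <<'E'
from h import *
go((.4675,-.216,.022))
E
python3 -m inch '[[[12,-8,40],[0,0,0],85],[[12,-8,40],[0,0,0],85],[[0,0,40],[0,0,0],85],[[0,0,25],[0,0,0],85],[[0,0,0],[0,0,0],85]]'
python3 - <<'E'
from h import *
status();go((.4675,-.216,.022))
f=wrist();save(f["img"],"w2")
E
```

```text
shift [ 23.6 -15.7 187.2]
clock: 3.2
eef_pos: [0.4711, -0.2173, 0.0624]
tcp_rot: [3.131, 0.201, 0.008]
ft_force: [-0.4, 0.8, 0.2]
finger_gap: 0.0847
t 3.2 p [ 471.1 -217.3   62.4] x [0.992 0.128 0.005] z [ 0.006 -0.004 -1.   ] F [-0.4  0.8  0.2] gap 84.7
shift [-3.6 -1.9 40.4]
```

View pics/w2.png

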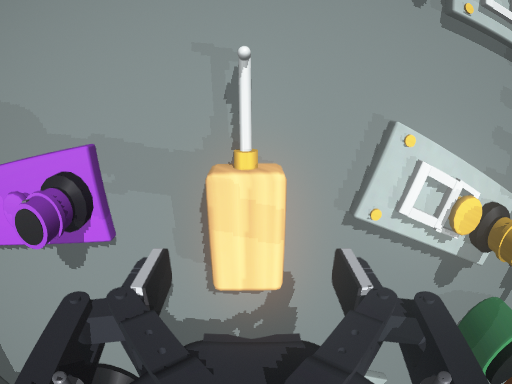

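```bash
python3 -m inch '[[[-3,-2,20],[0,0,0],85],[[0,0,15],[0,0,0],85],[[0,0,5],[0,0,0],85],[[0,0,0],[0,0,0],60],[[0,0,0],[0,0,0],40],[[0,0,0],[0,0,0],40],[[0,0,0],[0,0,0],40],[[0,0,0],[0,0,0],40]]'
python3 - <<'E'
from h import *
status()
f=wrist();save(f["img"],"w3")
E
```

```text
clock: 4.05
eef_pos: [0.4752, -0.2216, 0.032]
tcp_rot: [3.119, 0.194, 0.028]
ft_force: [0.1, -0.5, -1.8]
finger_gap: 0.0445
t 4.05 p [ 475.2 -221.6   32. ] x [0.992 0.124 0.017] z [ 0.019 -0.015 -1.   ] F [ 0.1 -0.5 -1.8] gap 44.5
```

View pics/w3.png

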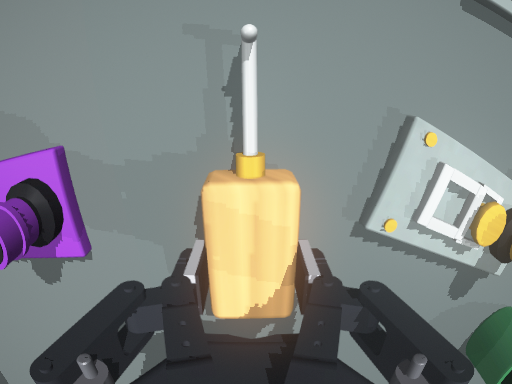

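```bash
python3 -m inch '[[[0,0,0],[0,0,0],60],[[0,0,0],[0,0,0],60],[[0,0,0],[0,0,0],60]]'
python3 - <<'E'
from h import *
status();go((.470,-.218,.022),yaw=np.radians(8.2))
E
```

```text
clock: 4.4
eef_pos: [0.4754, -0.2217, 0.0323]
tcp_rot: [3.119, 0.194, 0.029]
ft_force: [-0.5, -1.5, 1.4]
finger_gap: 0.0598
t 4.4 p [ 475.4 -221.7   32.3] x [0.992 0.124 0.018] z [ 0.02  -0.015 -1.   ] F [-0.5 -1.5  1.4] gap 59.8
shift [-5.  -4.5 10.2]
turn5 [ 0.2  -0.2  -0.21]
```

```bash
python3 -m inch '[[[-3,-3,5],[0.2,-0.2,-0.2],60],[[-2,-2,5],[0,0,0],60],[[0,0,2],[0,0,0],60],[[0,0,0],[0,0,0],60]]'
python3 - <<'E'
from h import *
status();go((.470,-.218,.022),yaw=np.radians(8.2))
E
```

```text
clock: 4.8
eef_pos: [0.4692, -0.217, 0.0189]
tcp_rot: [-3.132, -0.225, 0.003]
ft_force: [-0.2, -0.4, -0.1]
finger_gap: 0.0599
t 4.8 p [ 469.2 -217.    18.9] x [ 0.99   0.143 -0.002] z [-0.002  0.002 -1.   ] F [-0.2 -0.4 -0.1] gap 59.9
shift [ 0.7  1.1 -3.1]
turn5 [-0.02  0.02  0.01]
```

```bash
python3 -m inch '[[[0,0,-3],[0,0,0],60],[[0,0,0],[0,0,0],40],[[0,0,0],[0,0,0],35],[[0,0,0],[0,0,0],35],[[0,0,0],[0,0,0],35],[[0,0,0],[0,0,0],35],[[0,0,0],[0,0,0],35]]'
python3 - <<'E'
from h import *
status()
E
python3 -m inch '[[[0,0,-30],[0,0,0],35],[[0,0,-30],[0,0,0],35],[[0,0,-30],[0,0,0],35],[[0,0,0],[0,0,0],35]]'
python3 - <<'E'
from h import *
status()
f=wrist();save(f["img"],"w4");np.savez("w4.npz",**f)
f=env.grab_frame("side");save(f["img"],"s4",2.5,(160,100,480,300))
E
```

```text
clock: 5.5
eef_pos: [0.4692, -0.2169, 0.0221]
tcp_rot: [-3.132, -0.225, 0.003]
ft_force: [-0.1, 0.7, 0.2]
finger_gap: 0.0448
t 5.5 p [ 469.2 -216.9   22.1] x [ 0.99   0.143 -0.002] z [-0.002  0.001 -1.   ] F [-0.1  0.7  0.2] gap 44.8
clock: 5.9
eef_pos: [0.4678, -0.216, 0.113]
tcp_rot: [-3.128, -0.224, 0.01]
ft_force: [0.6, -0.1, -0.4]
finger_gap: 0.0446
t 5.9 p [ 467.8 -216.   113. ] x [ 0.99   0.143 -0.006] z [-0.006  0.005 -1.   ] F [ 0.6 -0.1 -0.4] gap 44.6
```

View pics/w4.png

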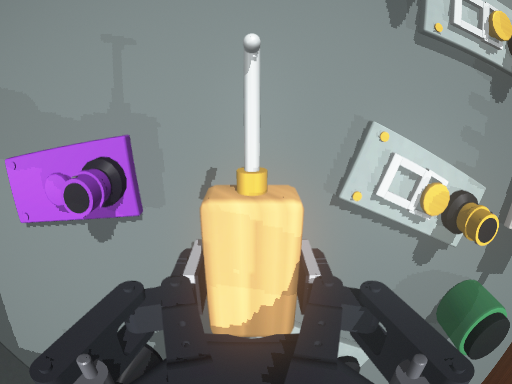

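View pics/s4.png

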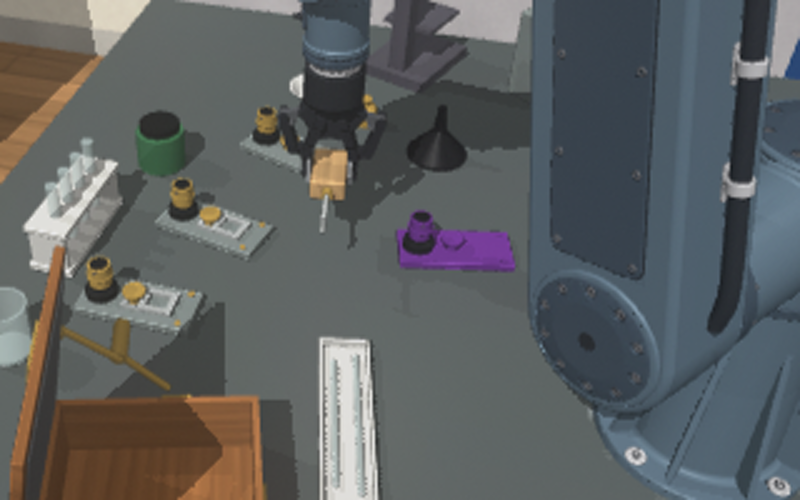

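```bash
python3 - <<'E'
from h import *
w=dict(np.load("w4.npz"))
o,d=ray(w,252,43,T=w["T_tool_cam"],fish=True)
for z in(-.008,-.0115):print((o+d*(z-o[2])/d[2])*1000)
# stands
for n,u,v,z in[("Mhead",435.5,199.5,.0285),("Ms1",357,196.5,.012),("Ms2",384.5,136.5,.012)]:print(n,(onz(w,u,v,z,fish=True)*1000).round(1))
E
```

```text
[  -1.33229531 -103.110435     -8.        ]
[  -1.33830355 -102.44046418  -11.5       ]
Mhead [ 620.3 -186.2   28.5]
Ms1 [ 552.2 -198.8   12. ]
Ms2 [ 564.5 -145.3   12. ]
```

```bash
python3 -m inch '[[[0,0,0],[0,0,1],35],[[0,0,0],[0,0,1],35],[[0,0,0],[0,0,1],35],[[0,0,0],[0,0,1],35],[[0,0,0],[0,0,1],35],[[0,0,0],[0,0,1],35],[[0,0,0],[0,0,1],35],[[0,0,0],[0,0,1],35],[[0,0,0],[0,0,1],35],[[0,0,0],[0,0,1],35],[[0,0,0],[0,0,1],35],[[0,0,0],[0,0,1],35]]'
python3 -m inch '[[[0,0,0],[0,0,1],35],[[0,0,0],[0,0,1],35],[[0,0,0],[0,0,1],35],[[0,0,0],[0,0,1],35],[[0,0,0],[0,0,1],35],[[0,0,0],[0,0,1],35],[[0,0,0],[0,0,1],35],[[0,0,0],[0,0,1],35],[[0,0,0],[0,0,1],35],[[0,0,0],[0,0,1],35],[[0,0,0],[0,0,0.3],35],[[0,0,0],[0,0,0],35]]'
cat >> h.py <<'E'
def hookgo(e,yaw_deg,z,hx=-.001,hy=-.103):
    """tool move so that the hook is over e (x,y), pick pointing along yaw_deg, TCP at z"""
    a=np.radians(yaw_deg-90);x=np.array([np.cos(a),np.sin(a)]);y=np.array([x[1],-x[0]])
    p=np.array(e)-hx*x-hy*y
    print("TCP target",p.round(4));go((*p,z),yaw=a)
E
python3 - <<'E'
from h import *
status();hookgo((.589,-.1792),-13.2,.075)
f=wrist();save(f["img"],"w5");np.savez("w5.npz",**f)
E
```

```text
clock: 7.2
eef_pos: [0.4511, -0.2038, 0.0848]
tcp_rot: [-2.786, 1.427, 0.088]
ft_force: [0.2, -0.2, -0.0]
finger_gap: 0.0448
clock: 8.4
eef_pos: [0.4358, -0.1925, 0.061]
tcp_rot: [1.827, -2.517, -0.15]
ft_force: [0.1, 0.5, -0.9]
finger_gap: 0.0451
t 8.4 p [ 435.8 -192.5   61. ] x [-0.311 -0.95  -0.034] z [-0.079  0.062 -0.995] F [ 0.1  0.5 -0.9] gap 45.1
TCP target [ 0.4885 -0.1567]
shift [-50.9 -37.6 -15.9]
turn5 [ 1.07  0.44 -0.97]
```

View pics/w5.png

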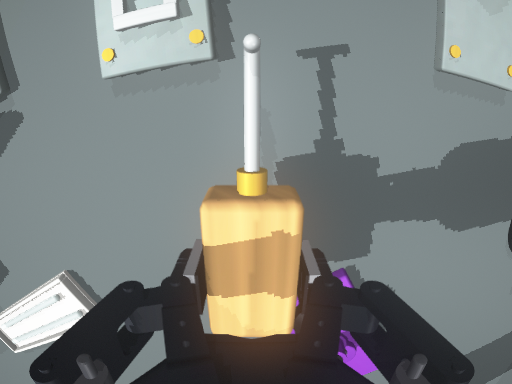

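```bash
python3 -m inch '[[[0,0,-20],[0.5,0.2,-0.5],35],[[-10,0,0],[0.5,0.2,-0.4],35],[[-20,0,0],[0,0,0],35],[[0,0,0],[0,0,0],35]]'
python3 - <<'E'
from h import *
status();hookgo((.589,-.1792),-13.2,.075)
E
```

```text
clock: 8.85
eef_pos: [0.4435, -0.1637, 0.0798]
tcp_rot: [1.955, -2.458, -0.011]
ft_force: [-0.8, 0.3, -1.8]
finger_gap: 0.045
t 8.85 p [ 443.5 -163.7   79.8] x [-0.225 -0.974 -0.004] z [-0.005  0.005 -1.   ] F [-0.8  0.3 -1.8] gap 45.0
TCP target [ 0.4885 -0.1567]
shift [-16.9 -42.3   4.6]
turn5 [0.07 0.04 0.04]
```

```bash
python3 -m inch '[[[-9,-22,2],[0,0,0],35],[[-8,-20,2],[0.1,0,0],35],[[0,0,0],[0,0,0],35]]'
python3 - <<'E'
from h import *
status();hookgo((.589,-.1792),-13.2,.075)
f=wrist();save(f["img"],"w6");np.savez("w6.npz",**f)
f=env.grab_frame("top");save(f["img"],"t6",5,(240,140,360,240))
E
```

```text
clock: 9.15
eef_pos: [0.4888, -0.157, 0.075]
tcp_rot: [-1.959, 2.451, 0.0]
ft_force: [1.1, -0.2, -1.7]
finger_gap: 0.0451
t 9.15 p [ 488.8 -157.    75. ] x [-0.221 -0.975 -0.003] z [ 0.003  0.002 -1.   ] F [ 1.1 -0.2 -1.7] gap 45.1
TCP target [ 0.4885 -0.1567]
shift [-0.3  0.4 -0. ]
turn5 [-0.02  0.03  0.09]
```

View pics/w6.png

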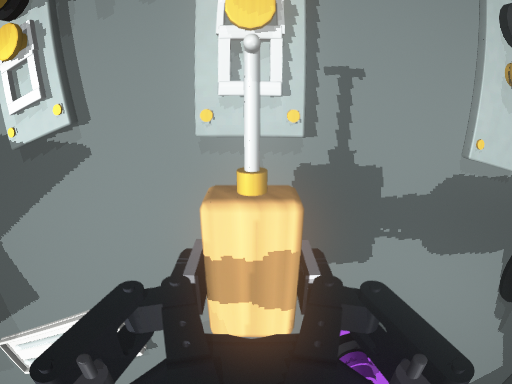

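View pics/t6.png

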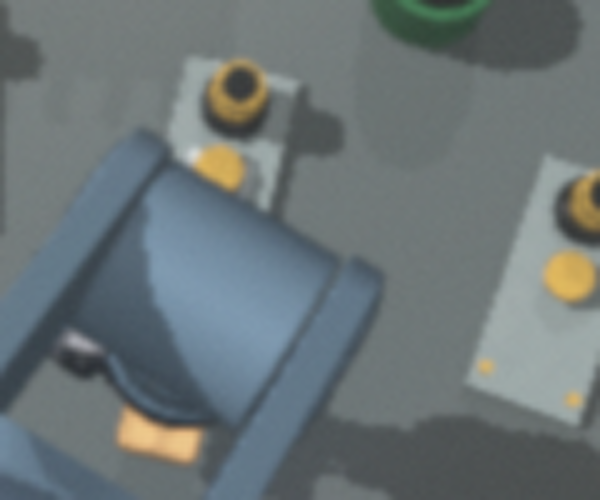

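```bash
python3 - <<'E'
from h import *
w=dict(np.load("w6.npz"));T,o=pose()
save(w["img"],"w6c",5,(190,0,320,120))
Ti=np.linalg.inv(T)
for n,u,v,z in[("outer bot",251,95,.019),("inner bot",251,83,.019),("inner top",251,38,.019),("L",219,70,.019),("R",282,70,.019),("screwL",206.5,116,.012),("screwR",293,116.5,.012),("head",251,12,.0285)]:
    p=onz(w,u,v,z,fish=True);print(n,(p*1000).round(1),(Ti@np.r_[p,1])[:2]*1000)
E
```

```text
outer bot [ 568.6 -175.    19. ] [ -0.21562676 -83.90178688]
inner bot [ 575.8 -176.6   19. ] [ -0.22234505 -91.19845012]
inner top [ 602.9 -182.8   19. ] [  -0.25058846 -119.06081289]
L [ 588.  -159.9   19. ] [-19.27381733 -99.42076666]
R [ 579.7 -196.4   19. ] [ 18.1972703  -99.41531896]
screwL [ 562.4 -144.9   12. ] [-28.21417865 -71.10606084]
screwR [ 550.  -197.8   12. ] [ 26.17013397 -70.79811722]
head [ 616.5 -185.9   28.5] [  -0.25682149 -133.00682997]
```

View pics/w6c.png

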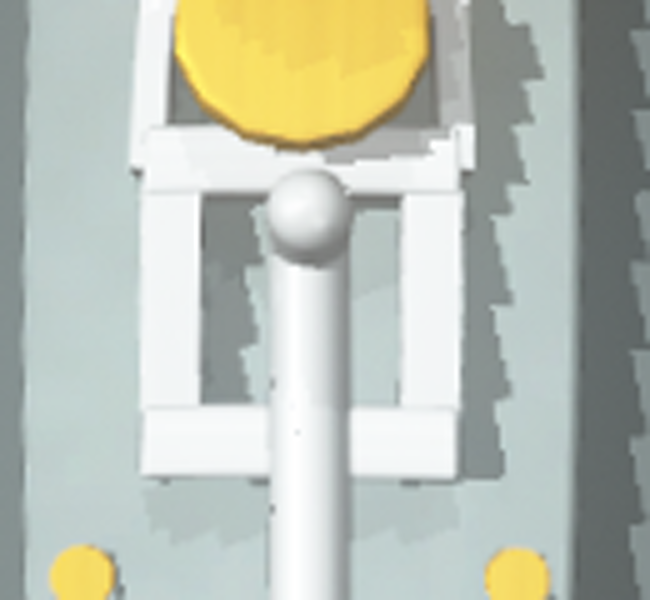

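```bash
python3 -m inch '[[[0,-2,15],[0,0,0],35],[[0,0,12],[0,0,0],35],[[0,0,0],[0,0,0],35]]'
python3 - <<'E'
from h import *
status();hookgo((.589,-.1792),-13.2,.036)
f=wrist();save(f["img"],"w7")
E
```

```text
clock: 9.55
eef_pos: [0.4864, -0.1581, 0.0463]
tcp_rot: [-1.96, 2.454, 0.007]
ft_force: [-0.5, 1.0, -1.4]
finger_gap: 0.0449
t 9.55 p [ 486.4 -158.1   46.3] x [-0.221 -0.975 -0.003] z [-0.002  0.004 -1.   ] F [-0.5  1.  -1.4] gap 44.9
TCP target [ 0.4885 -0.1567]
shift [-1.8 -1.8 10.4]
turn5 [0.03 0.04 0.08]
```

View pics/w7.png

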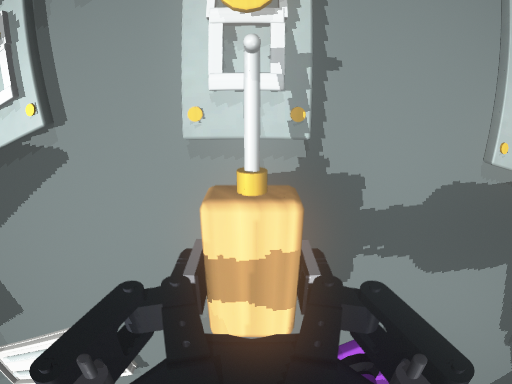

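```bash
python3 -m inch '[[[-2,-3,3],[0,0,0],35],[[0,0,5],[0,0,0],35],[[0,0,2],[0,0,0],35],[[0,0,0],[0,0,0],35]]'
python3 - <<'E'
from h import *
status();hookgo((.589,-.1792),-13.2,.036)
f=wrist();save(f["img"],"w8")
E
```

```text
clock: 10.0
eef_pos: [0.4905, -0.1575, 0.0373]
tcp_rot: [-1.959, 2.454, 0.004]
ft_force: [0.2, 0.5, -1.5]
finger_gap: 0.0448
t 10.0 p [ 490.5 -157.5   37.3] x [-0.221 -0.975 -0.002] z [-0.     0.003 -1.   ] F [ 0.2  0.5 -1.5] gap 44.8
TCP target [ 0.4885 -0.1567]
shift [-0.4  2.1  1.3]
turn5 [0.01 0.03 0.08]
```

View pics/w8.png

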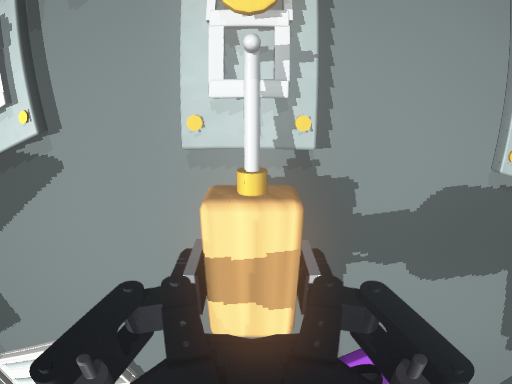

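```bash
python3 -m inch '[[[0,0,2],[0,0,0],35],[[0,5,0],[0,0,0],35],[[0,5,0],[0,0,0],35],[[0,5,0],[0,0,0],35],[[0,5,0],[0,0,0],35]]'
python3 - <<'E'
from h import *
status()
E
```

```text
clock: 10.55
eef_pos: [0.4726, -0.1541, 0.0368]
tcp_rot: [-1.958, 2.452, -0.007]
ft_force: [3.8, -0.5, -2.9]
finger_gap: 0.0448
t 10.55 p [ 472.6 -154.1   36.8] x [-0.221 -0.975 -0.001] z [ 0.006 -0.001 -1.   ] F [ 3.8 -0.5 -2.9] gap 44.8
```

```bash
python3 -m inch '[[[0,6,1],[0,0,0],35],[[0,6,0],[0,0,0],35],[[0,6,0],[0,0,0],35]]'
python3 - <<'E'
from h import *
status()
f=wrist();save(f["img"],"w9")
E
```

```text
clock: 10.85
eef_pos: [0.4525, -0.1493, 0.0356]
tcp_rot: [-1.959, 2.452, -0.004]
ft_force: [0.1, 0.2, -1.8]
finger_gap: 0.045
t 10.85 p [ 452.5 -149.3   35.6] x [-0.221 -0.975 -0.001] z [ 0.004  0.    -1.   ] F [ 0.1  0.2 -1.8] gap 45.0
```

View pics/w9.png

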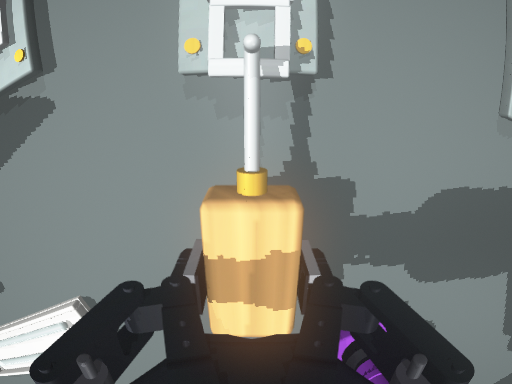

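```bash
python3 -m inch '[[[0,5,0],[0,0,0],35],[[0,5,0],[0,0,0],35],[[0,3,0],[0,0,0],35],[[0,0,0],[0,0,0],35]]'
python3 - <<'E'
from h import *
status()
E
python3 -m inch '[[[0,-6,0],[0,0,0],35],[[0,0,-20],[0,0,0],35],[[0,0,-20],[0,0,0],35],[[0,0,0],[0,0,0],35]]'
python3 - <<'E'
from h import *
status()
f=wrist();save(f["img"],"w10")
f=env.grab_frame("side");save(f["img"],"s10",4,(160,140,340,260))
E
```

```text
clock: 11.3
eef_pos: [0.4363, -0.1451, 0.0348]
tcp_rot: [-1.959, 2.453, 0.002]
ft_force: [0.6, 0.6, -2.0]
finger_gap: 0.0453
t 11.3 p [ 436.3 -145.1   34.8] x [-0.221 -0.975 -0.002] z [ 0.001  0.002 -1.   ] F [ 0.6  0.6 -2. ] gap 45.3
clock: 11.7
eef_pos: [0.4433, -0.1468, 0.0754]
tcp_rot: [-1.959, 2.454, 0.003]
ft_force: [0.3, 0.0, 0.0]
finger_gap: 0.0451
t 11.7 p [ 443.3 -146.8   75.4] x [-0.221 -0.975 -0.003] z [-0.     0.003 -1.   ] F [0.3 0.  0. ] gap 45.1
```

View pics/w10.png

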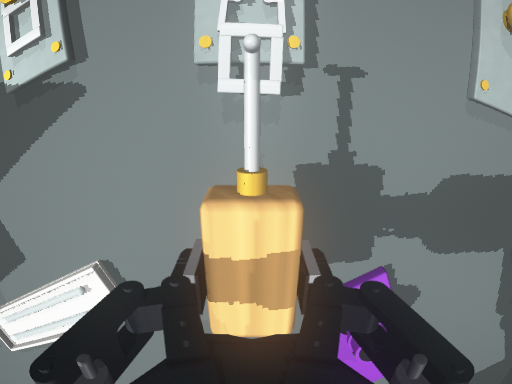

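View pics/s10.png

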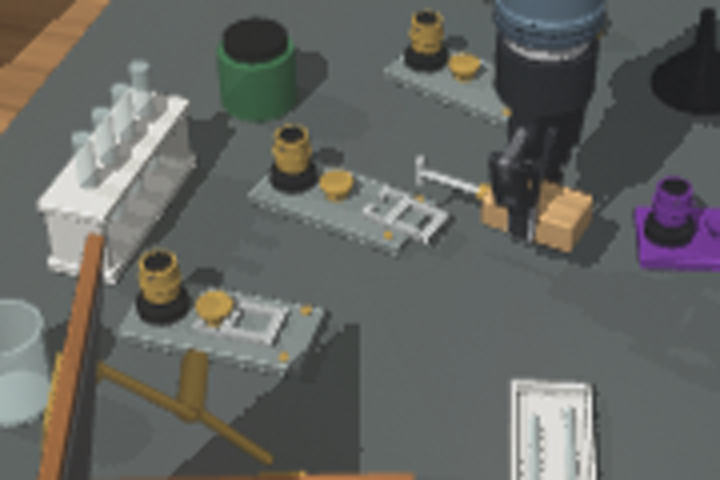

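```bash
python3 -m inch '[[[0,0,-10],[0,0,-0.9],35],[[0,0,0],[0,0,-0.9],35],[[0,0,0],[0,0,-0.9],35],[[-30,0,0],[0,0,0],35],[[-30,0,0],[0,0,0],35],[[-30,0,0],[0,0,0],35],[[-30,0,0],[0,0,0],35],[[0,0,0],[0,0,0],35]]'
python3 - <<'E'
from h import *
status();hookgo((.6335,-.0133),.5,.075)
f=wrist();save(f["img"],"w11");np.savez("w11.npz",**f)
E
```

```text
clock: 12.6
eef_pos: [0.435, -0.0212, 0.0753]
tcp_rot: [2.239, -2.199, -0.028]
ft_force: [-0.4, -0.3, -1.2]
finger_gap: 0.0451
t 12.6 p [435.  -21.2  75.3] x [ 0.018 -1.    -0.011] z [-0.015  0.01  -1.   ] F [-0.4 -0.3 -1.2] gap 45.1
TCP target [ 0.5305 -0.0152]
shift [ -4.3 -95.6  -1.1]
turn5 [0.17 0.12 0.11]
```

View pics/w11.png

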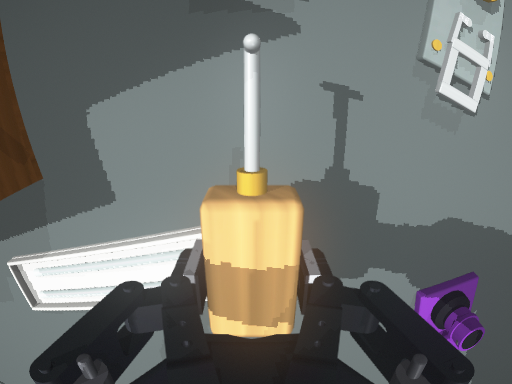

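```bash
python3 -m inch '[[[-2,-32,0],[0.2,0.1,0.1],35],[[-2,-32,0],[0,0,0],35],[[0,-25,0],[0,0,0],35],[[0,0,0],[0,0,0],35]]'
python3 - <<'E'
from h import *
status();hookgo((.6335,-.0133),.5,.075)
f=wrist();save(f["img"],"w12");save(f["img"],"w12c",5,(190,0,320,120));np.savez("w12.npz",**f)
E
```

```text
clock: 13.05
eef_pos: [0.5262, -0.0198, 0.0715]
tcp_rot: [-2.23, 2.212, -0.0]
ft_force: [-0.3, -0.5, -2.7]
finger_gap: 0.0448
t 13.05 p [526.2 -19.8  71.5] x [ 0.008 -1.    -0.   ] z [ 0.  0. -1.] F [-0.3 -0.5 -2.7] gap 44.8
TCP target [ 0.5305 -0.0152]
shift [-4.6 -4.4 -3.5]
turn5 [-0.    0.   -0.01]
```

View pics/w12.png

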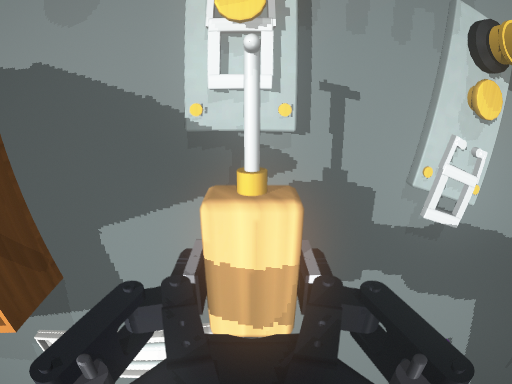

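View pics/w12c.png

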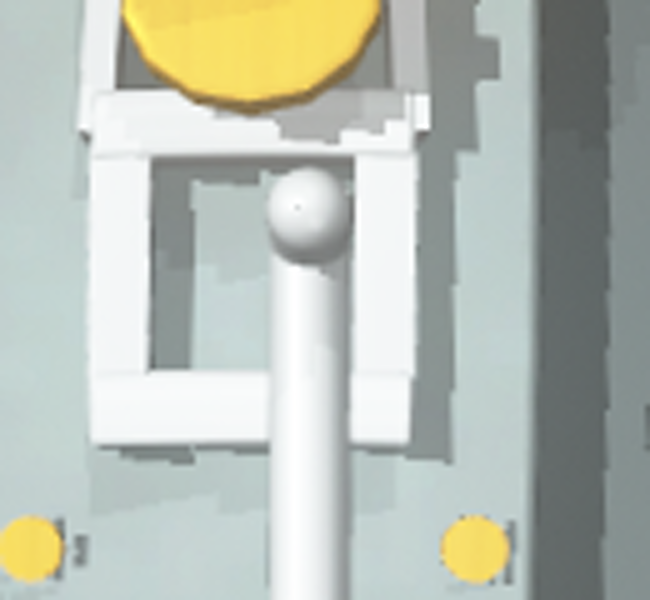

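```bash
python3 - <<'E'
from h import *
w=dict(np.load("w12.npz"));T,o=pose();Ti=np.linalg.inv(T)
for u,v in[(240.4,31),(240.4,74.6)]:
    p=onz(w,u,v,.019,fish=True);print((p*1000).round(1),(Ti@np.r_[p,1])[:2]*1000)
E
python3 -m inch '[[[-6,-4,6],[0,0,0],35],[[0,0,10],[0,0,0],35],[[0,0,8],[0,0,0],35],[[0,0,0],[0,0,0],35]]'
python3 - <<'E'
from h import *
status();hookgo((.6335,-.0133),.5,.036)
f=wrist();save(f["img"],"w13c",5,(190,0,320,120))
E
```

```text
[646.6 -12.5  19. ] [  -6.12018437 -122.54297313]
[619.9 -12.7  19. ] [ -6.1203912  -95.88819979]
clock: 13.5
eef_pos: [0.5245, -0.0141, 0.0425]
tcp_rot: [2.225, -2.212, -0.011]
ft_force: [-0.2, 0.3, -1.0]
finger_gap: 0.0444
t 13.5 p [524.5 -14.1  42.5] x [ 0.006 -1.    -0.002] z [-0.008  0.002 -1.   ] F [-0.2  0.3 -1. ] gap 44.4
TCP target [ 0.5305 -0.0152]
shift [ 1.2 -6.1  6.4]
turn5 [ 0.09  0.02 -0.03]
```

View pics/w13c.png

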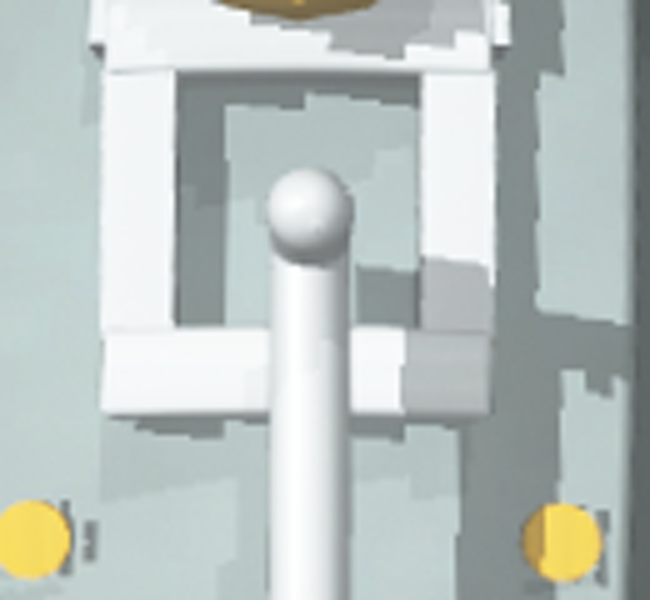

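```bash
python3 -m inch '[[[0,-5,0],[0,0,0],35],[[0,-1,5],[0,0,0],35],[[0,0,2],[0,0,0],35],[[0,0,0],[0,0,0],35]]'
python3 - <<'E'
from h import *
status();hookgo((.6335,-.0133),.5,.036)
E
```

```text
clock: 13.95
eef_pos: [0.5315, -0.0143, 0.036]
tcp_rot: [2.226, -2.212, -0.008]
ft_force: [-0.4, -1.0, -1.7]
finger_gap: 0.0448
t 13.95 p [531.5 -14.3  36. ] x [ 0.006 -1.    -0.001] z [-0.006  0.001 -1.   ] F [-0.4 -1.  -1.7] gap 44.8
TCP target [ 0.5305 -0.0152]
shift [0.9 1.  0. ]
turn5 [ 0.07  0.01 -0.03]
```

```bash
python3 -m inch '[[[0,5,0],[0,0,0],35],[[0,5,0],[0,0,0],35],[[0,5,0],[0,0,0],35],[[0,5,1],[0,0,0],35],[[0,6,0],[0,0,0],35],[[0,6,0],[0,0,0],35],[[0,6,0],[0,0,0],35]]'
python3 - <<'E'
from h import *
status()
f=wrist();save(f["img"],"w14")
E
```

```text
clock: 14.65
eef_pos: [0.4925, -0.0149, 0.0365]
tcp_rot: [2.228, -2.214, -0.002]
ft_force: [0.1, -0.5, -2.1]
finger_gap: 0.0452
t 14.65 p [492.5 -14.9  36.5] x [ 0.006 -1.    -0.   ] z [-0.001  0.    -1.   ] F [ 0.1 -0.5 -2.1] gap 45.2
```

View pics/w14.png

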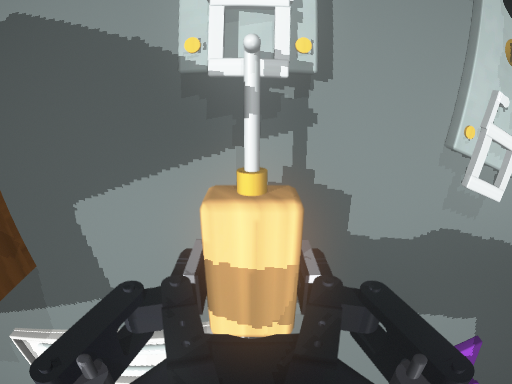

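```bash
python3 -m inch '[[[0,5,0],[0,0,0],35],[[0,5,0],[0,0,0],35],[[0,2,0],[0,0,0],35],[[0,-6,0],[0,0,0],35],[[0,0,0],[0,0,0],35],[[0,0,-25],[0,0,0],35],[[0,0,-30],[0,0,0],35],[[0,0,-30],[0,0,0],35],[[0,0,0],[0,0,0],35]]'
python3 - <<'E'
from h import *
status()
f=wrist();save(f["img"],"w15");np.savez("w15.npz",**f)
f=env.grab_frame("side");save(f["img"],"s15",2.5,(130,140,400,370));np.savez("side15.npz",**f)
f=env.grab_frame("top");save(f["img"],"t15",2,(0,100,400,350));np.savez("top15.npz",**f)
E
```

```text
clock: 15.6
eef_pos: [0.4839, -0.0144, 0.1225]
tcp_rot: [2.225, -2.211, -0.011]
ft_force: [-0.1, -0.2, -0.8]
finger_gap: 0.0449
t 15.6 p [483.9 -14.4 122.5] x [ 0.006 -1.    -0.002] z [-0.008  0.002 -1.   ] F [-0.1 -0.2 -0.8] gap 44.9
```

View pics/w15.png

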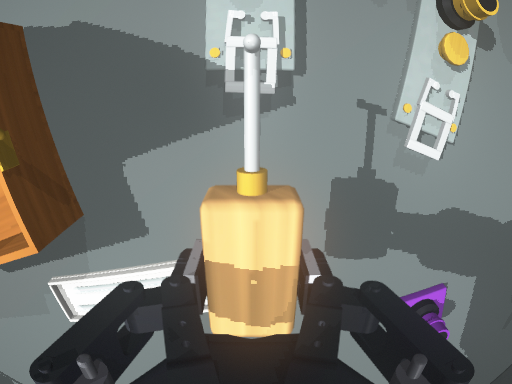

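View pics/s15.png

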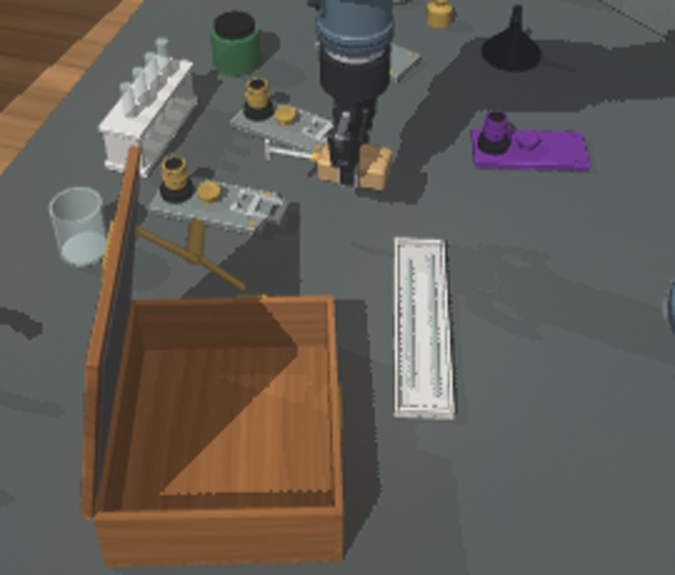

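View pics/t15.png

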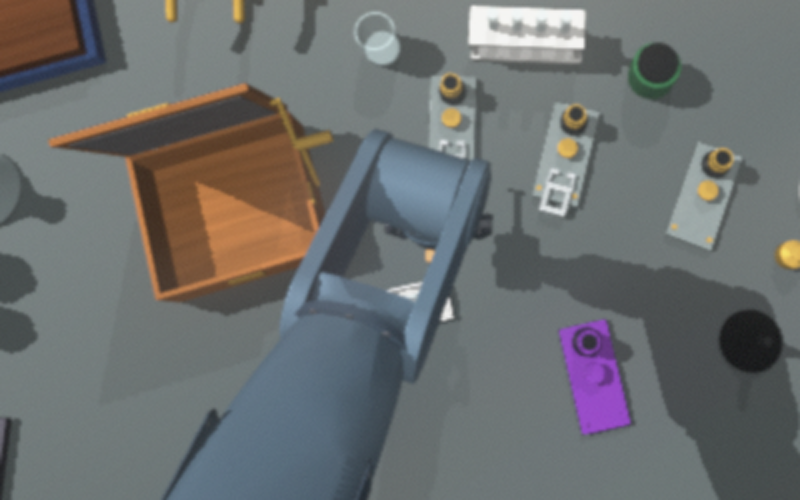

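```bash
python3 - <<'E'
from h import *
t=dict(np.load("top0.npz"));s=dict(np.load("side15.npz"))
save(t["img"],"t20",6,(55,140,180,260));save(s["img"],"s20",5,(155,225,285,380-20))
E
```

```text
(no output)
```

View pics/t20.png

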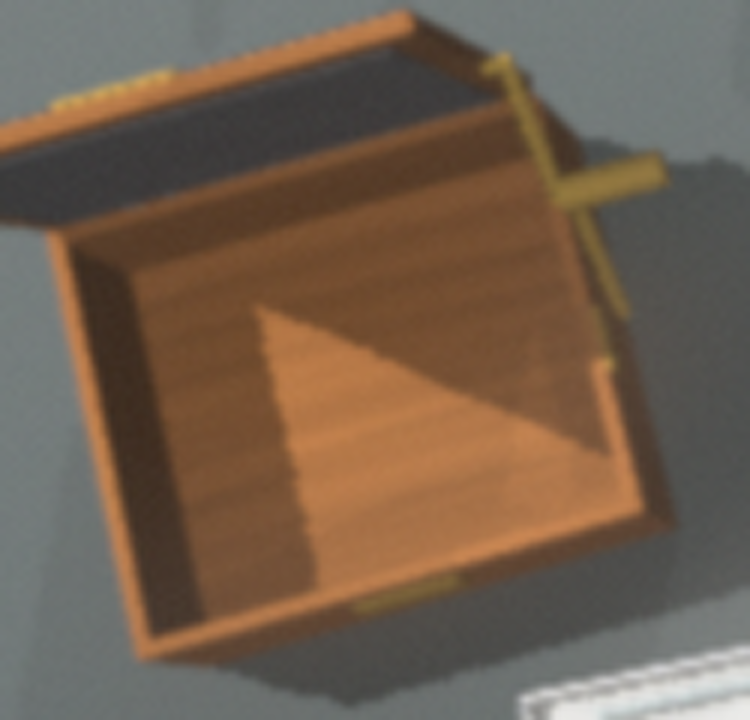

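View pics/s20.png

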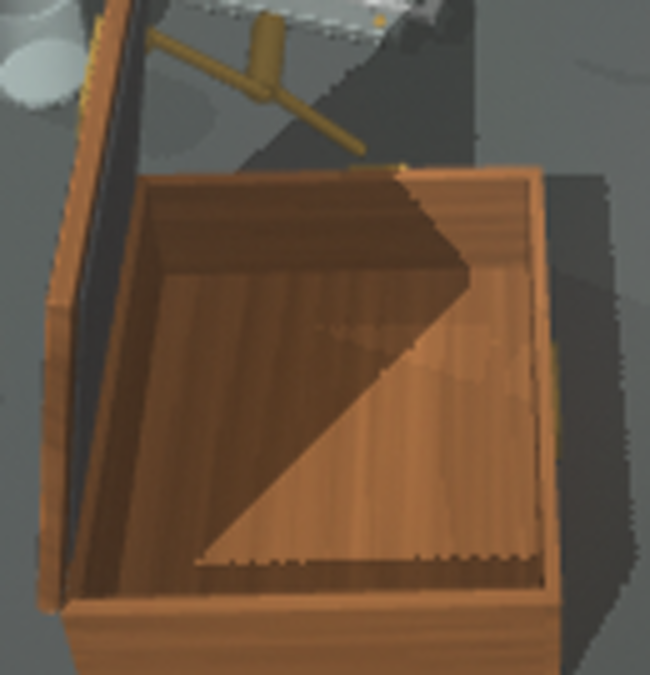

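```bash
python3 - <<'E'
from h import *
t=dict(np.load("top0.npz"));s=dict(np.load("side15.npz"))
P={}
for n,a,b in(("F+",(77.9,249.6),(266.6,344.2)),("F-",(162.1,224.6),(263,258.6)),("B+",(62.6,177.9),(167.6,346.6)),("tabo",(165.1,167.1),(208.2,227.6)),("tabi",(147.9,171.3),(207,243.6))):
    p,e=tri(ray(t,*a),ray(s,*b));P[n]=p;print(n,(p*1000).round(1),round(e*1000,1),(onz(t,*a,.08)*1000).round(1))
a=P["F+"]-P["F-"];b=P["B+"]-P["F+"]
print(np.linalg.norm(a),np.linalg.norm(b),np.degrees(np.arctan2(a[1],a[0]))-90,np.degrees(np.arctan2(b[1],b[0])))
print((P["F-"]+P["B+"])/2)
for u,v in((105,210),(120,220)):print(dep(t,u,v))
E
```

```text
F+ [387.9 380.6  81.4] 0.7 [388.3 381.3  80. ]
F- [459.9 153.2  77.3] 2.5 [460.9 152.7  80. ]
B+ [587.3 443.4  81.8] 4.1 [589.8 445.   80. ]
tabo [611.1 140.6 136.3] 0.6 [625.4 153.7  80. ]
tabi [598.2 188.1 129.2] 5.0 [612.5 202.2  80. ]
0.23859464560320265 0.2090792017749368 17.561358606107518 17.483778750797562
[0.52361547 0.29830374 0.07956292]
[0.50954517 0.34331472 0.00638263]
[0.48005427 0.29533158 0.00836172]
```

```bash
python3 -m inch '[[[0,25,-30],[0,0,0],35],[[0,25,-30],[0,0,0],35],[[0,25,-20],[0,0,0],35],[[-35,5,0],[0,0,0],35],[[-40,0,0],[0,0,0],35],[[-40,0,0],[0,0,0],35],[[-40,0,0],[0,0,0],35],[[0,0,0],[0,0,0],35]]'
python3 - <<'E'
from h import *
status();print("to chest");go((.4731,.3397,.2),yaw=np.radians(17.5-90))
E
```

```text
clock: 16.55
eef_pos: [0.391, 0.145, 0.1891]
tcp_rot: [2.202, -2.206, -0.059]
ft_force: [-0.3, -0.7, -0.9]
finger_gap: 0.045
t 16.55 p [391.  145.  189.1] x [-0.002 -1.    -0.01 ] z [-0.044  0.01  -0.999] F [-0.3 -0.7 -0.9] gap 45.0
to chest
shift [-194.9  -81.2  -12.5]
turn5 [ 0.48  0.19 -3.52]
```

```bash
python3 -m inch '[[[-40,0,0],[0.2,0.1,0],35],[[-40,0,0],[0.2,0.1,-0.6],35],[[-40,0,0],[0,0,-0.9],35],[[-30,0,0],[0,0,-0.9],35],[[0,0,0],[0,0,-0.9],35],[[0,0,0],[0,0,0],35]]'
python3 - <<'E'
from h import *
status();print("to chest");go((.4731,.3397,.16),yaw=np.radians(17.5-90))
f=wrist();save(f["img"],"w21")
E
```

```text
clock: 17.15
eef_pos: [0.3812, 0.2973, 0.1784]
tcp_rot: [2.504, -1.855, -0.015]
ft_force: [1.1, 0.4, -1.5]
finger_gap: 0.045
t 17.15 p [381.2 297.3 178.4] x [ 0.292 -0.957  0.008] z [-0.023 -0.015 -1.   ] F [ 1.1  0.4 -1.5] gap 45.0
to chest
shift [ -13.9 -100.7   15.7]
turn5 [ 0.3  -0.09 -0.11]
```

View pics/w21.png

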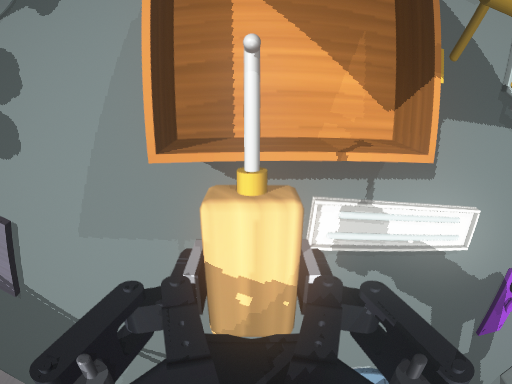

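```bash
python3 -m inch '[[[-5,-35,0],[0.3,-0.1,-0.1],35],[[-5,-35,0],[0,0,0],35],[[-4,-30,0],[0,0,0],35],[[0,0,0],[0,0,0],35]]'
python3 - <<'E'
from h import *
status();print("to chest");go((.4731,.3397,.033),yaw=np.radians(17.5-90))
f=env.grab_frame("side");save(f["img"],"s22",2,(100,50,500,350))
E
```

```text
clock: 17.6
eef_pos: [0.4744, 0.3363, 0.1727]
tcp_rot: [2.513, -1.876, -0.006]
ft_force: [-0.2, 0.3, -0.6]
finger_gap: 0.0455
t 17.6 p [474.4 336.3 172.7] x [ 0.285 -0.959  0.   ] z [-0.006 -0.002 -1.   ] F [-0.2  0.3 -0.6] gap 45.5
to chest
shift [ -3.7  -0.6 139.7]
turn5 [ 0.07 -0.   -0.19]
```

View pics/s22.png

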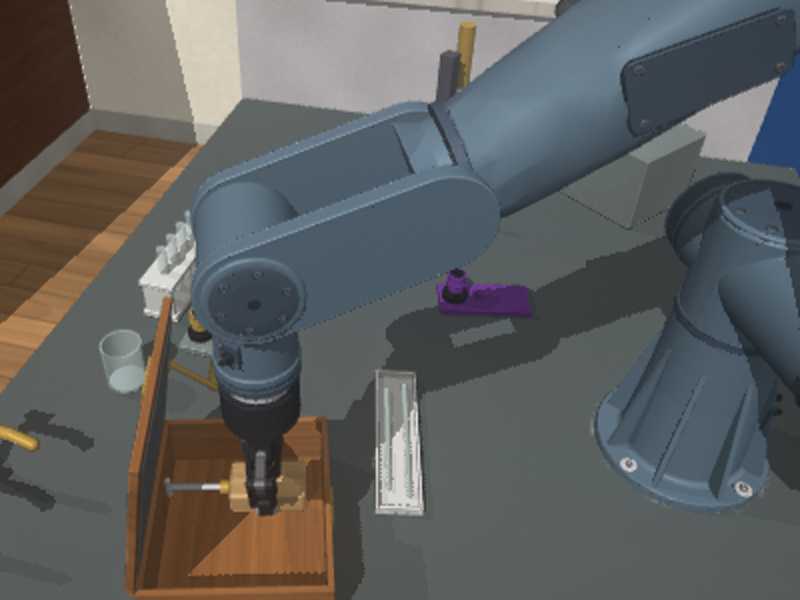

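```bash
python3 -m inch '[[[-4,0,35],[0,0,-0.1],35],[[0,0,35],[0,0,0],35],[[0,0,30],[0,0,0],35],[[0,0,20],[0,0,0],35],[[0,0,0],[0,0,0],35]]'
python3 - <<'E'
from h import *
status();print("to chest");go((.4731,.3397,.033),yaw=np.radians(17.5-90))
f=env.grab_frame("side");save(f["img"],"s23",2,(100,50,500,350))
E
```

```text
clock: 18.15
eef_pos: [0.4668, 0.3335, 0.0476]
tcp_rot: [2.506, -1.874, -0.011]
ft_force: [-1.4, -0.4, -1.4]
finger_gap: 0.0449
t 18.15 p [466.8 333.5  47.6] x [ 0.283 -0.959  0.002] z [-0.013 -0.006 -1.   ] F [-1.4 -0.4 -1.4] gap 44.9
to chest
shift [-4.2 -8.  14.5]
turn5 [ 0.16 -0.02 -0.22]
```

View pics/s23.png

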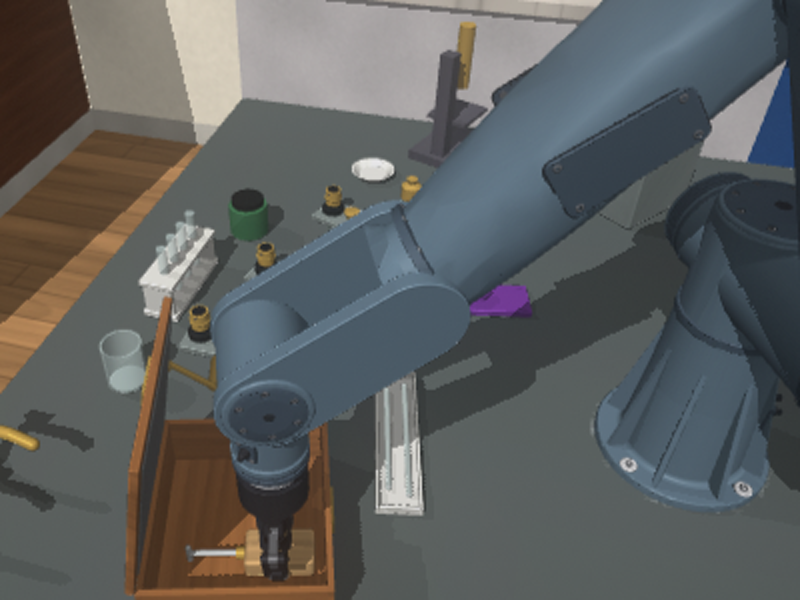

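```bash
python3 -m inch '[[[0,-4,8],[0.1,0,0],35],[[0,-2,6],[0,0,0],35],[[0,0,3],[0,0,0],35],[[0,0,0],[0,0,0],35]]'
python3 - <<'E'
from h import *
status()
E
```

```text
clock: 18.6
eef_pos: [0.4759, 0.336, 0.0351]
tcp_rot: [-2.512, 1.882, -0.004]
ft_force: [-0.3, -0.3, -1.7]
finger_gap: 0.0451
t 18.6 p [475.9 336.   35.1] x [ 0.281 -0.96   0.001] z [ 0.003  0.    -1.   ] F [-0.3 -0.3 -1.7] gap 45.1
```

```bash
python3 -m inch '[[[0,0,5],[0,0,0],35],[[0,0,1],[0,0,0],35],[[0,0,0],[0,0,0],50],[[0,0,0],[0,0,0],58],[[0,0,0],[0,0,0],60],[[0,0,0],[0,0,0],60],[[0,0,-20],[0,0,0],60],[[0,0,-30],[0,0,0],60],[[0,0,-40],[0,0,0],60],[[0,0,-40],[0,0,0],60],[[0,0,-30],[0,0,0],60],[[0,0,0],[0,0,0],85]]'
python3 - <<'E'
from h import *
status()
f=wrist();save(f["img"],"w24");np.savez("w24.npz",**f)
E
```

```text
clock: 19.8
eef_pos: [0.4757, 0.3363, 0.1959]
tcp_rot: [-2.512, 1.881, -0.005]
ft_force: [0.2, 0.6, 0.8]
finger_gap: 0.0724
t 19.8 p [475.7 336.3 195.9] x [ 0.281 -0.96   0.   ] z [ 0.004  0.001 -1.   ] F [0.2 0.6 0.8] gap 72.4
```

View pics/w24.png

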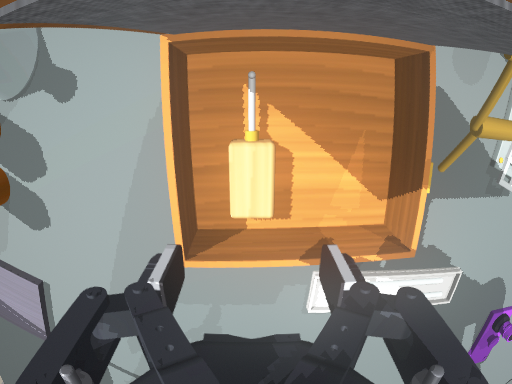

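```bash
python3 -m inch '[[[0,40,0],[0,0,0],85],[[20,20,0],[0,0,0.8],85],[[40,0,0],[0,0,0.8],85],[[45,0,0],[0,0,0.8],85],[[45,0,0],[0,0,0.8],85],[[45,0,0],[0,0,0],85],[[45,0,0],[0,0,0],85],[[45,0,0],[0,0,0],85],[[35,0,0],[0,0,0],85],[[0,0,0],[0,0,0],85]]'
python3 - <<'E'
from h import *
status();go((.56,-.0135,.15),yaw=np.radians(-89.5))
E
```

```text
clock: 20.85
eef_pos: [0.4303, -0.0098, 0.1801]
tcp_rot: [2.21, -2.214, -0.018]
ft_force: [0.1, 0.6, -0.3]
finger_gap: 0.0849
t 20.85 p [430.3  -9.8 180.1] x [-0.002 -1.     0.001] z [-0.018 -0.001 -1.   ] F [ 0.1  0.6 -0.3] gap 84.9
shift [   3.5 -130.2   27.9]
turn5 [ 0.2  -0.02 -0.12]
```

```bash
python3 -m inch '[[[2,-40,10],[0.2,0,-0.1],85],[[2,-40,10],[0,0,0],85],[[0,-40,10],[0,0,0],85],[[0,0,0],[0,0,0],85]]'
python3 - <<'E'
from h import *
status()
f=wrist();save(f["img"],"w25");np.savez("w25.npz",**f)
E
```

```text
clock: 21.25
eef_pos: [0.5501, -0.0127, 0.142]
tcp_rot: [2.221, -2.216, -0.01]
ft_force: [-1.1, -0.9, 0.3]
finger_gap: 0.0845
t 21.25 p [550.1 -12.7 142. ] x [ 0.002 -1.    -0.002] z [-0.008  0.002 -1.   ] F [-1.1 -0.9  0.3] gap 84.5
```

View pics/w25.png

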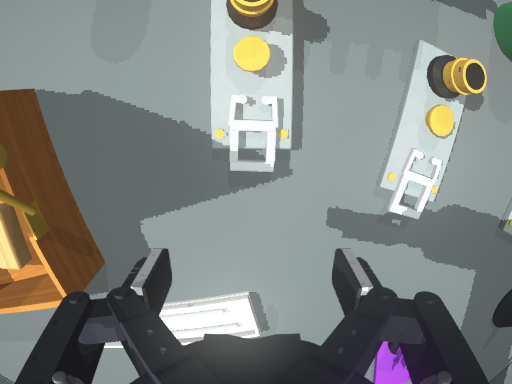

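```bash
python3 - <<'E'
from h import *
w=dict(np.load("w25.npz"));T,o=pose()
save(w["img"],"w25c",6,(200,80,310,180))
for n,u,v,z in[("head",251,54,.0285),("innertop",253,132,.019),("outerend",251.5,164,.019),("L",231,150,.019),("R",275,150,.019),("tips",253.5,98,.019),("Mtipmid",428,154,.019),("Mend",406,208,.019)]:
    p=onz(w,u,v,z,fish=True);print(n,(p*1000).round(1))
E
```

```text
head [664.6 -11.9  28.5]
innertop [600.8 -13.7  19. ]
outerend [573.4 -12.5  19. ]
L [585.6   4.8  19. ]
R [585.7 -32.3  19. ]
tips [629.2 -14.   19. ]
Mtipmid [ 587.2 -180.6   19. ]
Mend [ 532.4 -164.3   19. ]
```

View pics/w25c.png

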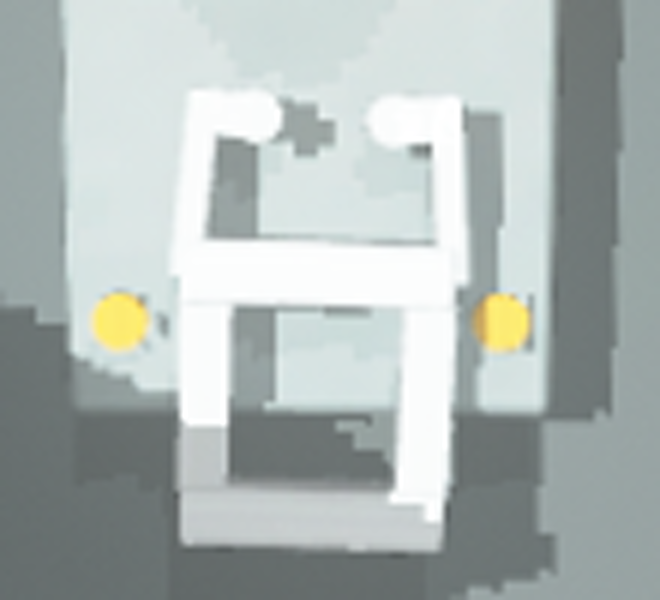

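```bash
python3 - <<'E'
from h import *
go((.597,-.0135,.07),yaw=np.radians(-90.5))
E
python3 -m inch '[[[0,-26,30],[0.1,0,0],65],[[0,-22,30],[0,0,0],65],[[0,0,10],[0,0,0],60],[[0,0,0],[0,0,0],60]]'
python3 - <<'E'
from h import *
status();go((.597,-.0135,.035),yaw=np.radians(-90.5))
f=wrist();save(f["img"],"w26")
E
```

```text
shift [  1.5 -49.6  72. ]
turn5 [0.11 0.02 0.13]
clock: 21.7
eef_pos: [0.5927, -0.0084, 0.0689]
tcp_rot: [2.226, -2.214, -0.01]
ft_force: [0.0, -0.0, 0.3]
finger_gap: 0.0602
t 21.7 p [592.7  -8.4  68.9] x [ 0.006 -1.    -0.003] z [-0.005  0.003 -1.   ] F [ 0.  -0.   0.3] gap 60.2
shift [ 5.2 -4.5 33.9]
turn5 [0.06 0.04 0.16]
```

View pics/w26.png

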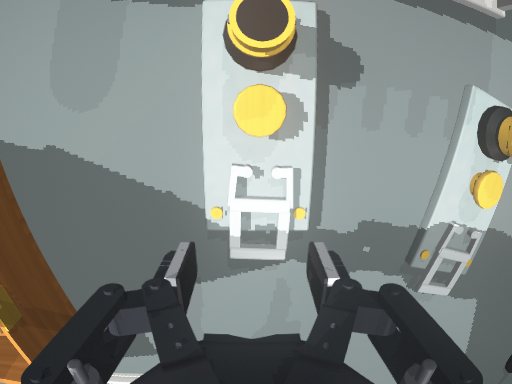

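```bash
python3 -m inch '[[[5,-5,12],[0,0,0.1],60],[[0,0,12],[0,0,0],60],[[0,0,0],[0,0,0],60]]'
python3 - <<'E'
from h import *
status();go((.597,-.0135,.034),yaw=np.radians(-90.5))
f=wrist();save(f["img"],"w27")
E
```

```text
clock: 22.05
eef_pos: [0.5982, -0.0137, 0.0477]
tcp_rot: [-2.217, 2.225, 0.002]
ft_force: [0.3, 0.5, 0.1]
finger_gap: 0.0598
t 22.05 p [598.2 -13.7  47.7] x [-0.004 -1.    -0.002] z [-0.     0.002 -1.   ] F [0.3 0.5 0.1] gap 59.8
shift [-0.2  1.2 13.7]
turn5 [0.   0.02 0.06]
```

View pics/w27.png

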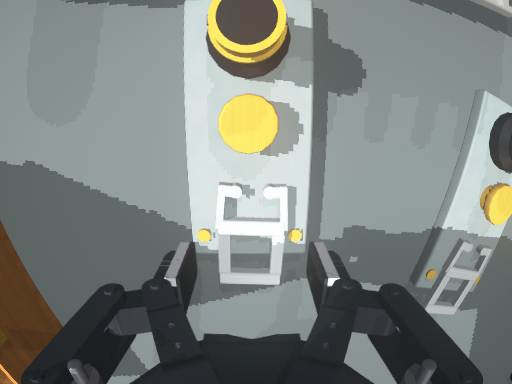

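```bash
python3 -m inch '[[[0,0,8],[0,0,0],60],[[0,0,5],[0,0,0],55],[[0,0,2],[0,0,0],55],[[0,0,0],[0,0,0],55]]'
python3 - <<'E'
from h import *
status()
f=wrist();save(f["img"],"w28",5,(150,180,350,340)) if 0 else save(f["img"],"w28",3,(140,170,370,350))
E
```

```text
clock: 22.5
eef_pos: [0.5995, -0.0141, 0.0336]
tcp_rot: [-2.215, 2.224, -0.002]
ft_force: [-0.1, 0.3, -0.4]
finger_gap: 0.055
t 22.5 p [599.5 -14.1  33.6] x [-0.004 -1.    -0.001] z [ 0.003  0.001 -1.   ] F [-0.1  0.3 -0.4] gap 55.0
```

View pics/w28.png

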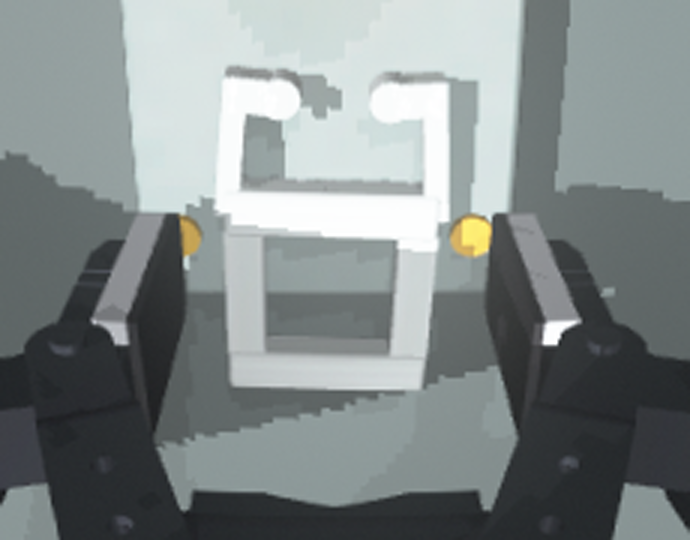

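```bash
python3 -m inch '[[[0,0,0],[0,0,0],45],[[0,0,0],[0,0,0],36],[[0,0,0],[0,0,0],30],[[0,0,0],[0,0,0],30],[[0,0,0],[0,0,0],30],[[0,0,0],[0,0,0],30]]'
python3 - <<'E'
from h import *
status()
E
```

```text
clock: 23.15
eef_pos: [0.6002, -0.0141, 0.0346]
tcp_rot: [-2.215, 2.223, -0.004]
ft_force: [-0.1, -0.3, 0.0]
finger_gap: 0.035
t 23.15 p [600.2 -14.1  34.6] x [-0.004 -1.    -0.001] z [ 0.005  0.001 -1.   ] F [-0.1 -0.3  0. ] gap 35.0
```

```bash
python3 -m inch '[[[0,0,0],[0,0,0],30],[[0,0,-15],[0,0,0],30],[[0,0,-25],[0,0,0],30],[[0,10,-40],[0,0,0],30],[[0,20,-40],[0,0,0],30],[[0,0,0],[0,0,0],30]]'
python3 - <<'E'
from h import *
status()
f=wrist();save(f["img"],"w29")
f=env.grab_frame("side");save(f["img"],"s29",3,(150,140,370,300))
E
```

```text
clock: 23.75
eef_pos: [0.5683, -0.0141, 0.161]
tcp_rot: [-2.215, 2.224, -0.001]
ft_force: [0.3, -0.0, 0.4]
finger_gap: 0.0351
t 23.75 p [568.3 -14.1 161. ] x [-0.004 -1.    -0.001] z [ 0.002  0.001 -1.   ] F [ 0.3 -0.   0.4] gap 35.1
```

View pics/w29.png

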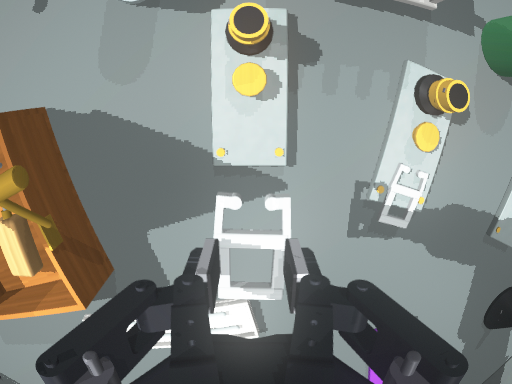

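View pics/s29.png

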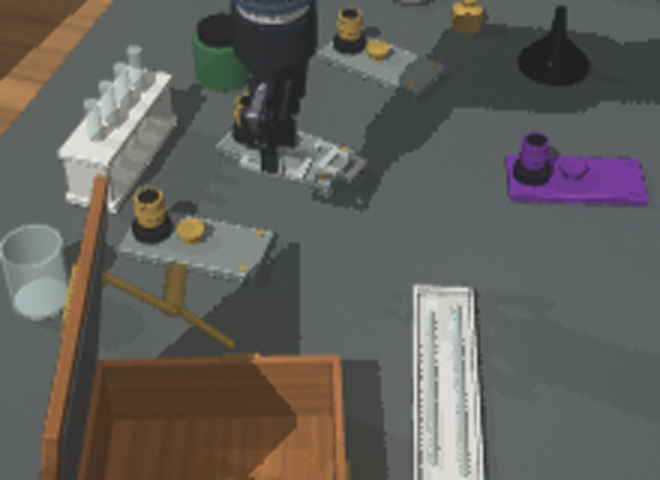

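```bash
python3 -m inch '[[[0,40,-20],[0,0,0],30],[[0,45,-20],[0,0,0],30],[[0,45,0],[0,0,0],30],[[-40,10,0],[0,0,-0.8],30],[[-40,0,0],[0,0,-0.8],30],[[-40,0,0],[0,0,-0.8],30],[[-40,0,0],[0,0,-0.8],30],[[-40,0,0],[0,0,0],30],[[0,0,0],[0,0,0],30]]'
python3 - <<'E'
from h import *
status();go((.501,.254,.17),yaw=np.radians(17.5-90))
E
```

```text
clock: 24.75
eef_pos: [0.3888, 0.1881, 0.1871]
tcp_rot: [2.497, -1.886, -0.041]
ft_force: [-0.1, -0.4, -1.1]
finger_gap: 0.0347
t 24.75 p [388.8 188.1 187.1] x [ 0.273 -0.962 -0.014] z [-0.029  0.006 -1.   ] F [-0.1 -0.4 -1.1] gap 34.7
shift [ -32.5 -126.4   14.3]
turn5 [ 0.29  0.16 -0.32]
```

```bash
python3 -m inch '[[[-16,-20,0],[0.3,0.2,-0.3],30],[[-12,-40,0],[0,0,0],30],[[0,-40,0],[0,0,0],30],[[0,-25,0],[0,0,0],30],[[0,0,0],[0,0,0],30]]'
python3 - <<'E'
from h import *
status();go((.501,.254,.034),yaw=np.radians(17.5-90))
f=wrist();save(f["img"],"w30")
E
```

```text
clock: 25.25
eef_pos: [0.5013, 0.2529, 0.18]
tcp_rot: [2.528, -1.848, -0.002]
ft_force: [-0.8, 0.9, -1.1]
finger_gap: 0.0348
t 25.25 p [501.3 252.9 180. ] x [ 0.303 -0.953  0.005] z [-0.007 -0.008 -1.   ] F [-0.8  0.9 -1.1] gap 34.8
shift [ -1.9  -1.4 146. ]
turn5 [ 0.1  -0.06  0.03]
```

View pics/w30.png

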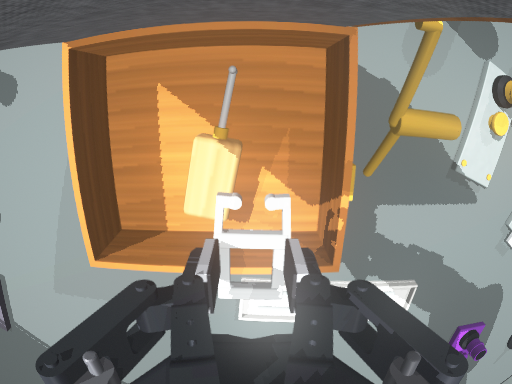

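```bash
cat >> h.py <<'E'
C=np.array([.524,.298]);ca,sa=np.cos(np.radians(17.5)),np.sin(np.radians(17.5))
def ch(p): d=np.array(p[:2])-C;return np.array([ca*d[0]+sa*d[1],-sa*d[0]+ca*d[1]])*1000
def wc(x,y): return C+np.array([ca*x-sa*y,sa*x+ca*y])/1000
E
python3 - <<'E'
from h import *
T,o=pose();f=wrist()
print("tcp",ch(T[:3,3]))
for n,u,v,z in[("hook",232,70,.037),("h1",186,213,.037),("h2",219,218,.037),("h3",196,136,.037),("h4",242,141,.037),("rimF+",91,267,.08),("rimF-",346,272,.08),("rimB+",64,44,.08),("rimB-",357,28,.08)]:
    p=onz(f,u,v,z,fish=True);print(n,ch(p).round(0))
E
```

```text
tcp [-36.91910598 -36.11734494]
hook [ 67. -19.]
h1 [-67.  28.]
h2 [-72.  -5.]
h3 [ 8. 14.]
h4 [  3. -28.]
rimF+ [-109.  123.]
rimF- [-110. -125.]
rimB+ [100. 121.]
rimB- [ 101. -116.]
```

```bash
python3 - <<'E'
from h import *
print(wc(-35,72));go((*wc(-35,72),.17),yaw=np.radians(17.5-90))
E
python3 -m inch '[[[-35,0,0],[0.1,0,0],30],[[-35,0,0],[0,0,0],30],[[-35,0,0],[0,0,0],30],[[0,0,0],[0,0,0],30]]'
python3 - <<'E'
from h import *
status();go((*wc(-35,72),.036),yaw=np.radians(17.5-90));print(ch(pose()[0][:3,3]))
f=wrist();save(f["img"],"w31")
E
```

```text
[0.46896909 0.35614292]
shift [-108.    -3.5    9. ]
turn5 [ 0.14 -0.06  0.03]
clock: 25.75
eef_pos: [0.4623, 0.3501, 0.1764]
tcp_rot: [2.521, -1.854, -0.001]
ft_force: [-0.6, -0.7, -0.6]
finger_gap: 0.0349
t 25.75 p [462.3 350.1 176.4] x [ 0.298 -0.955  0.007] z [-0.008 -0.009 -1.   ] F [-0.6 -0.7 -0.6] gap 34.9
shift [ -4.7  -9.6 140.3]
turn5 [ 0.12 -0.07 -0.04]
[-43.13487474  68.23458731]
```

View pics/w31.png

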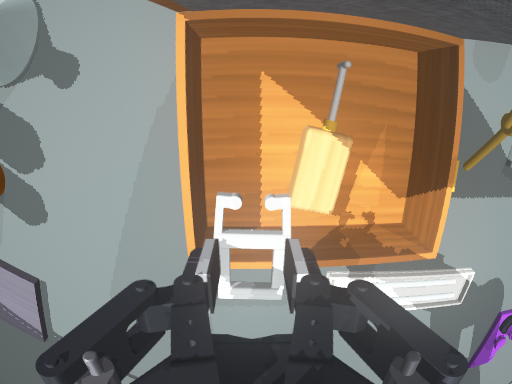

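```bash
python3 -m inch '[[[-4,-9,35],[0.1,0,0],30],[[0,-2,35],[0,0,0],30],[[0,-2,35],[0,0,0],30],[[0,-1,20],[0,0,0],30],[[0,0,0],[0,0,0],30]]'
python3 - <<'E'
from h import *
status();go((*wc(-35,72),.034),yaw=np.radians(17.5-90));print(ch(pose()[0][:3,3]))
E
```

```text
clock: 26.3
eef_pos: [0.4752, 0.3491, 0.0491]
tcp_rot: [2.523, -1.861, 0.012]
ft_force: [-1.5, -0.6, -0.5]
finger_gap: 0.035
t 26.3 p [475.2 349.1  49.1] x [ 0.295 -0.955  0.01 ] z [ 0.002 -0.01  -1.   ] F [-1.5 -0.6 -0.5] gap 35.0
shift [-8.7  3.9 15. ]
turn5 [ 0.01 -0.12 -0.06]
[-31.17280692  63.45382522]
```

```bash
python3 -m inch '[[[-7,0,2],[0,0,0],30],[[-2,0,8],[0,0,0],30],[[0,0,4],[0,0,0],30],[[0,0,0],[0,0,0],30],[[0,0,0],[0,0,0],40],[[0,0,0],[0,0,0],48],[[0,0,0],[0,0,0],52],[[0,0,0],[0,0,0],52]]'
python3 - <<'E'
from h import *
status();print(ch(pose()[0][:3,3]))
E
python3 -m inch '[[[0,0,-20],[0,0,0],52],[[0,0,-40],[0,0,0],52],[[0,0,-40],[0,0,0],52],[[0,0,-40],[0,0,0],52],[[0,0,0],[0,0,0],70]]'
python3 - <<'E'
from h import *
status();f=wrist();save(f["img"],"w32")
E
```

```text
clock: 27.1
eef_pos: [0.4855, 0.3454, 0.0483]
tcp_rot: [2.519, -1.867, 0.05]
ft_force: [-0.1, -0.6, -0.9]
finger_gap: 0.0523
t 27.1 p [485.5 345.4  48.3] x [ 0.291 -0.956  0.029] z [ 0.022 -0.023 -0.999] F [-0.1 -0.6 -0.9] gap 52.3
[-22.46476069  56.74475982]
clock: 27.6
eef_pos: [0.4799, 0.3513, 0.194]
tcp_rot: [2.523, -1.865, 0.044]
ft_force: [0.1, 0.5, 0.6]
finger_gap: 0.0652
t 27.6 p [479.9 351.3 194. ] x [ 0.293 -0.956  0.025] z [ 0.02 -0.02 -1.  ] F [0.1 0.5 0.6] gap 65.2
```

View pics/w32.png

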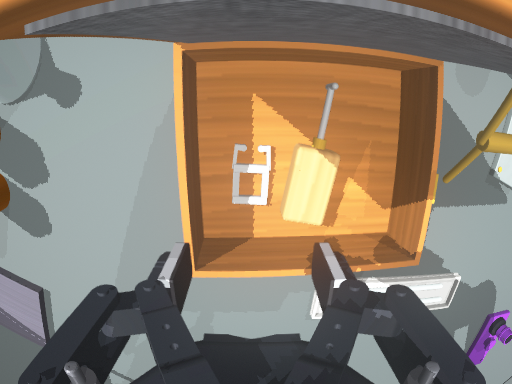

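```bash
python3 -m inch '[[[0,40,0],[-0.3,-0.2,0],85],[[20,40,0],[-0.3,0,0],85],[[45,0,0],[0,0,0.9],85],[[45,0,0],[0,0,0.9],85],[[45,0,0],[0,0,0.9],85],[[45,0,0],[0,0,0.9],85],[[45,0,0],[0,0,0.9],85],[[45,0,0],[0,0,0.9],85],[[45,0,0],[0,0,0],85],[[45,0,0],[0,0,0],85],[[45,0,0],[0,0,0],85],[[0,0,0],[0,0,0],85]]'
python3 - <<'E'
from h import *
status();go((.51,-.16,.15),yaw=np.radians(-13.5-90));print(env.get_obs()["joint_positions"].round(2))
E
```

```text
clock: 28.85
eef_pos: [0.3981, -0.1, 0.1878]
tcp_rot: [1.977, -2.375, -0.037]
ft_force: [0.3, 0.3, -0.4]
finger_gap: 0.085
t 28.85 p [ 398.1 -100.   187.8] x [-0.181 -0.983  0.024] z [-0.055 -0.014 -0.998] F [ 0.3  0.3 -0.4] gap 85.0
shift [  37.9 -122.8   32.5]
turn5 [ 0.58 -0.29  0.61]
[-0.51 -0.1   2.03 -0.04  1.25  1.26]
```

```bash
python3 -m inch '[[[15,-40,5],[0.3,-0.2,0.3],85],[[12,-40,10],[0.3,-0.1,0.3],85],[[8,-40,10],[0,0,0],85],[[0,0,0],[0,0,0],85]]'
python3 - <<'E'
from h import *
status()
f=wrist();save(f["img"],"w33");np.savez("w33.npz",**f);save(f["img"],"w33c",6,(200,80,320,180))
E
```

```text
clock: 29.25
eef_pos: [0.5087, -0.1584, 0.154]
tcp_rot: [-1.936, 2.469, 0.01]
ft_force: [-1.3, 0.3, 0.9]
finger_gap: 0.0847
t 29.25 p [ 508.7 -158.4  154. ] x [-0.239 -0.971 -0.007] z [-0.001  0.008 -1.   ] F [-1.3  0.3  0.9] gap 84.7
```

View pics/w33.png

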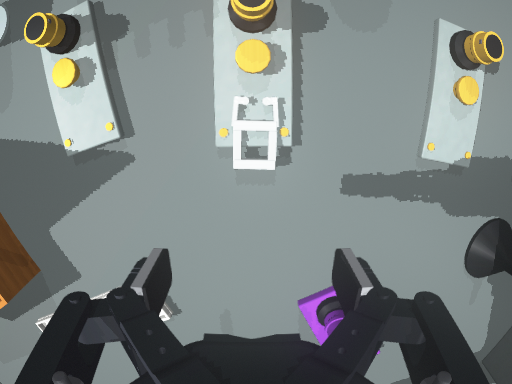

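View pics/w33c.png

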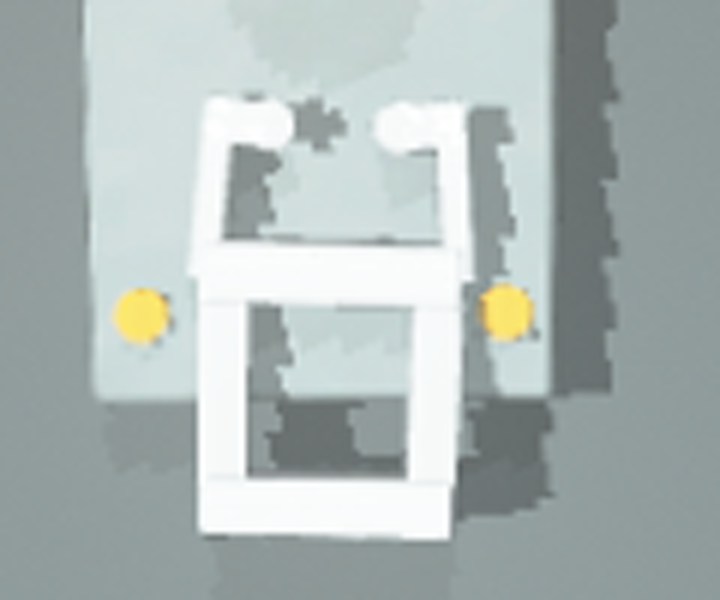

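```bash
python3 - <<'E'
from h import *
w=dict(np.load("w33.npz"));T,o=pose()
a=onz(w,200+330/6,80+303/6,.019,fish=True);b=onz(w,200+327/6,80+478/6,.019,fish=True);print(a,b,np.linalg.norm(a-b))
p=a;p[:2]+= (b-a)[:2]*.1
print(p);go((*p[:2],.06),yaw=np.radians(-104.2))
E
```

```text
[ 0.55801231 -0.17305982  0.019     ] [ 0.53276743 -0.16646961  0.019     ] 0.026090891599235153
[ 0.55548782 -0.1724008   0.019     ]
shift [  4.1 -51.2  94.2]
turn5 [0.05 0.09 0.09]
```

```bash
python3 -m inch '[[[2,-26,35],[0,0.1,0.1],65],[[2,-26,35],[0,0,0],60],[[0,0,15],[0,0,0],60],[[0,0,0],[0,0,0],60]]'
python3 - <<'E'
from h import *
status();go((.5555,-.1724,.034),yaw=np.radians(-104.2))
E
```

```text
clock: 29.7
eef_pos: [0.5559, -0.1677, 0.0663]
tcp_rot: [1.931, -2.473, -0.009]
ft_force: [-0.9, 1.6, 0.1]
finger_gap: 0.06
t 29.7 p [ 555.9 -167.7   66.3] x [-0.243 -0.97  -0.001] z [-0.007  0.002 -1.   ] F [-0.9  1.6  0.1] gap 60.0
shift [ 4.6 -1.  32.3]
turn5 [0.08 0.01 0.03]
```

```bash
python3 -m inch '[[[5,-1,8],[0.1,0,0],60],[[0,0,10],[0,0,0],60],[[0,0,5],[0,0,0],60],[[0,0,0],[0,0,0],60]]'
python3 - <<'E'
from h import *
status();go((.5555,-.1724,.034),yaw=np.radians(-104.2))
f=wrist();save(f["img"],"w34",3,(140,150,370,350))
E
```

```text
clock: 30.1
eef_pos: [0.5548, -0.1717, 0.0455]
tcp_rot: [-1.933, 2.472, -0.007]
ft_force: [0.6, 0.1, 0.9]
finger_gap: 0.0599
t 30.1 p [ 554.8 -171.7   45.5] x [-0.241 -0.97  -0.   ] z [ 0.005 -0.001 -1.   ] F [0.6 0.1 0.9] gap 59.9
shift [ 0.5 -0.8 11.5]
turn5 [-0.06  0.    0.05]
```

View pics/w34.png

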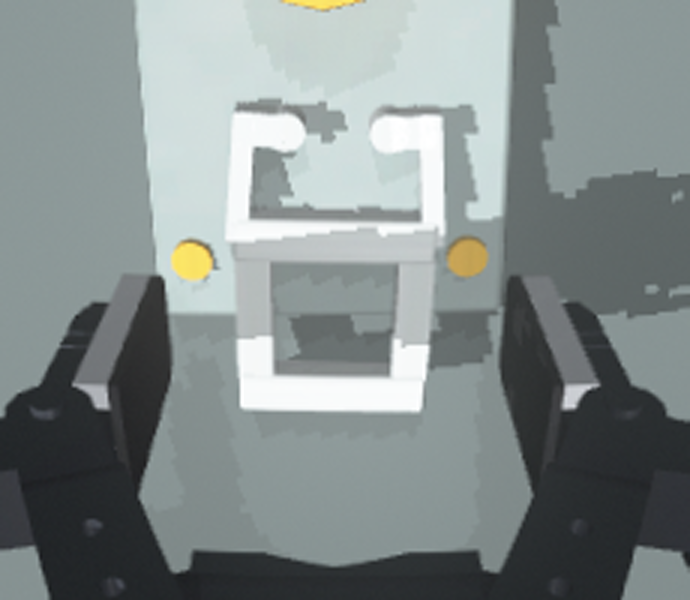

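```bash
python3 -m inch '[[[0,-2,7],[0,0,0],55],[[0,0,4],[0,0,0],55],[[0,0,1],[0,0,0],55],[[0,0,0],[0,0,0],45],[[0,0,0],[0,0,0],36],[[0,0,0],[0,0,0],30],[[0,0,0],[0,0,0],30],[[0,0,0],[0,0,0],30],[[0,0,0],[0,0,0],30]]'
python3 - <<'E'
from h import *
status()
E
python3 -m inch '[[[0,0,0],[0,0,0],30],[[0,0,-15],[0,0,0],30],[[0,0,-25],[0,0,0],30],[[0,10,-40],[0,0,0],30],[[0,20,-40],[0,0,0],30],[[0,0,0],[0,0,0],30]]'
python3 - <<'E'
from h import *
status()
f=wrist();save(f["img"],"w35")
E
```

```text
clock: 31.05
eef_pos: [0.5587, -0.1732, 0.0352]
tcp_rot: [-1.932, 2.471, -0.013]
ft_force: [0.1, 0.7, 0.6]
finger_gap: 0.0351
t 31.05 p [ 558.7 -173.2   35.2] x [-0.241 -0.97   0.001] z [ 0.009 -0.003 -1.   ] F [0.1 0.7 0.6] gap 35.1
clock: 31.65
eef_pos: [0.527, -0.1651, 0.1612]
tcp_rot: [-1.932, 2.472, -0.009]
ft_force: [0.6, -0.6, -0.3]
finger_gap: 0.0348
t 31.65 p [ 527.  -165.1  161.2] x [-0.241 -0.97   0.   ] z [ 0.007 -0.002 -1.   ] F [ 0.6 -0.6 -0.3] gap 34.8
```

View pics/w35.png

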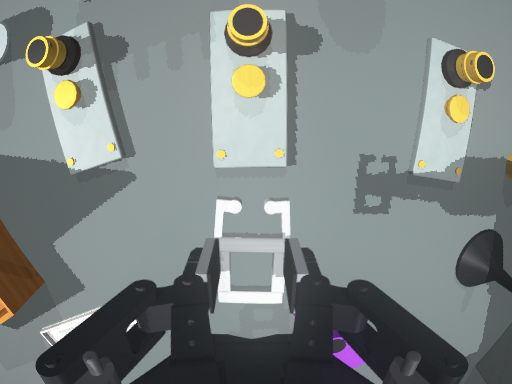

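```bash
python3 -m inch '[[[0,40,-25],[0,0,-0.8],30],[[0,40,-25],[0,0,-0.8],30],[[0,25,0],[0,0,-0.8],30],[[-40,0,0],[0,0,-0.8],30],[[-45,0,0],[0,0,-0.8],30],[[-45,0,0],[0,0,-0.8],30],[[-45,0,0],[0,0,-0.8],30],[[-45,0,0],[0,0,0],30],[[0,0,0],[0,0,0],30]]'
python3 - <<'E'
from h import *
status();go((*wc(-35,70),.18),yaw=np.radians(17.5-90))
E
```

```text
clock: 32.6
eef_pos: [0.3896, 0.0784, 0.2032]
tcp_rot: [2.488, -1.918, -0.019]
ft_force: [-0.5, -0.4, -0.2]
finger_gap: 0.0348
t 32.6 p [389.6  78.4 203.2] x [ 0.254 -0.967 -0.01 ] z [-0.01   0.007 -1.   ] F [-0.5 -0.4 -0.2] gap 34.8
shift [-246.2 -147.7   24.5]
turn5 [ 0.09  0.11 -0.55]
```

```bash
python3 -m inch '[[[-45,0,0],[0.1,0.1,-0.5],30],[[-45,0,0],[0,0,0],30],[[-45,0,0],[0,0,0],30],[[-45,0,0],[0,0,0],30],[[-45,-10,0],[0,0,0],30],[[-15,-40,0],[0,0,0],30],[[-5,-40,0],[0,0,0],30],[[0,-40,0],[0,0,0],30],[[0,0,0],[0,0,0],30]]'
python3 - <<'E'
from h import *
status();go((*wc(-35,70),.15),yaw=np.radians(17.5-90))
f=wrist();save(f["img"],"w36");np.savez("w36.npz",**f)
E
```

```text
clock: 33.5
eef_pos: [0.4461, 0.3579, 0.1987]
tcp_rot: [2.525, -1.862, 0.001]
ft_force: [-1.4, -0.9, 0.0]
finger_gap: 0.0349
t 33.5 p [446.1 357.9 198.7] x [ 0.295 -0.955  0.003] z [-0.002 -0.004 -1.   ] F [-1.4 -0.9  0. ] gap 34.9
shift [ 10.3 -21.5  48.7]
turn5 [ 0.03 -0.03 -0.06]
```

View pics/w36.png

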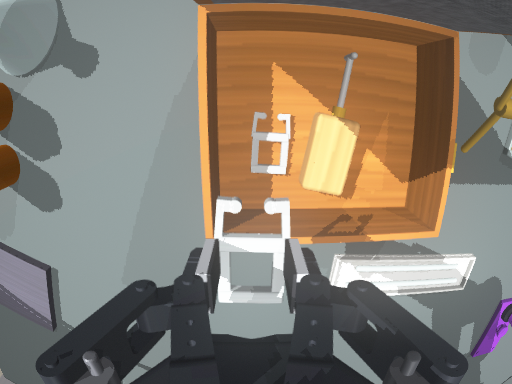

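```bash
python3 -m inch '[[[5,-20,15],[0,0,0],30],[[0,0,30],[0,0,0],30],[[0,0,35],[0,0,0],30],[[0,0,35],[0,0,0],30],[[0,0,0],[0,0,0],30]]'
python3 - <<'E'
from h import *
status();go((*wc(-35,72),.05),yaw=np.radians(17.5-90));print(ch(pose()[0][:3,3]));print(env.get_obs()["joint_positions"].round(2))
f=wrist();save(f["img"],"w37")
E
```

```text
clock: 34.05
eef_pos: [0.4627, 0.3539, 0.0792]
tcp_rot: [2.518, -1.862, -0.004]
ft_force: [0.2, -0.1, -1.6]
finger_gap: 0.0349
t 34.05 p [462.7 353.9  79.2] x [ 0.293 -0.956  0.004] z [-0.008 -0.006 -1.   ] F [ 0.2 -0.1 -1.6] gap 34.9
shift [-0.4 -6.9 29.1]
turn5 [ 0.11 -0.04 -0.09]
[-41.621778    71.75416896]
[ 0.45  0.41  1.7  -0.    1.04  1.73]
```

View pics/w37.png

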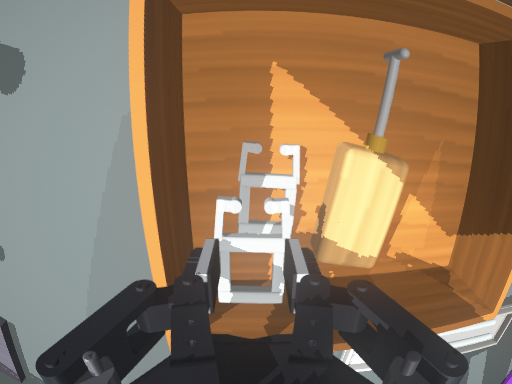

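```bash
python3 -m inch '[[[0,0,15],[0.1,0,0],30],[[0,0,10],[0,0,0],30],[[0,0,4],[0,0,0],30],[[0,0,0],[0,0,0],30]]'
python3 - <<'E'
from h import *
status();print(ch(pose()[0][:3,3]))
E
python3 -m inch '[[[0,0,0],[0,0,0],38],[[0,0,0],[0,0,0],46],[[0,0,0],[0,0,0],50],[[0,0,0],[0,0,0],50],[[0,0,-20],[0,0,0],50],[[0,0,-40],[0,0,0],50],[[0,0,-40],[0,0,0],50],[[0,0,-40],[0,0,0],50],[[0,0,0],[0,0,0],70]]'
python3 - <<'E'
from h import *
status();f=wrist();save(f["img"],"w38")
f=env.grab_frame("side");save(f["img"],"s38",2,(100,100,450,380))
E
```

```text
clock: 34.5
eef_pos: [0.4679, 0.3558, 0.0594]
tcp_rot: [-2.519, 1.863, -0.014]
ft_force: [0.1, -0.4, -0.8]
finger_gap: 0.0346
t 34.5 p [467.9 355.8  59.4] x [ 0.293 -0.956  0.002] z [ 0.012  0.002 -1.   ] F [ 0.1 -0.4 -0.8] gap 34.6
[-36.13863046  71.98820316]
clock: 35.4
eef_pos: [0.4668, 0.356, 0.2072]
tcp_rot: [-2.517, 1.862, -0.015]
ft_force: [1.6, 0.3, -0.4]
finger_gap: 0.0633
t 35.4 p [466.8 356.  207.2] x [ 0.293 -0.956  0.002] z [ 0.014  0.003 -1.   ] F [ 1.6  0.3 -0.4] gap 63.3
```

View pics/w38.png

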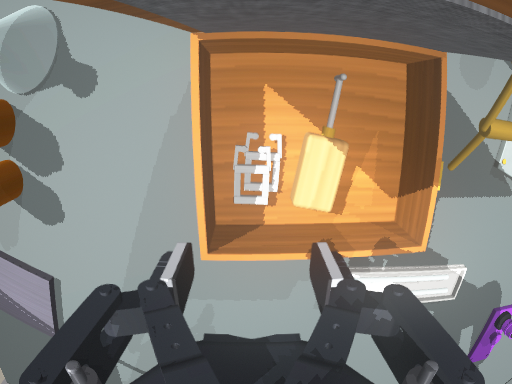

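View pics/s38.png

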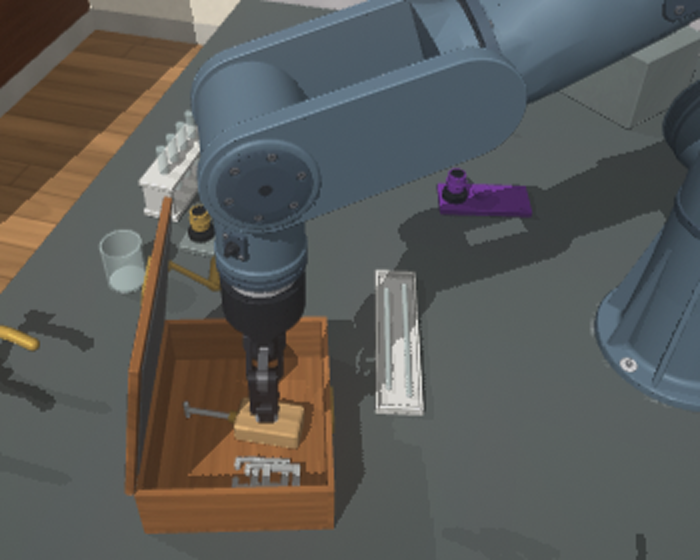

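```bash
python3 - <<'E'
from h import *
t=dict(np.load("top0.npz"));s=dict(np.load("side15.npz"))
for n,a,b in(("P",(55+500/6-.4,140+62/6-.4),(155+148/5-.4,225+35/5-.4)),("K",(147.9,171.3),(207,243.6)),("A?",(55+625/6-.4,140+318/6-.4),(155+363/5-.4,225+150/5-.4))):
    p,e=tri(ray(t,*a),ray(s,*b));print(n,ch(p),p[2]*1000,e*1000)
E
```

```text
P [  88.29344455 -124.65744797] 175.28156146422052 3.2361472544019927
K [  37.72618892 -127.16518198] 129.1857550147378 4.998244099375408
A? [ -12.98614066 -132.60256149] 79.40016632974589 0.4575547146974457
```

```bash
python3 -m inch '[[[20,20,-10],[0,0,0],30],[[45,10,0],[-0.1,0,0],10],[[45,0,0],[0,0,0],0],[[45,0,0],[0,0,0],0],[[45,0,0],[0,0,0],0],[[40,0,0],[0,0,0],0],[[0,0,0],[0,0,0],0]]'
python3 - <<'E'
from h import *
status();go((*wc(36,-166),.19),yaw=np.radians(17.5-90));print(ch(pose()[0][:3,3]))
E
```

```text
clock: 36.2
eef_pos: [0.4998, 0.1084, 0.1997]
tcp_rot: [2.516, -1.851, -0.021]
ft_force: [0.7, 0.6, -0.6]
finger_gap: -0.0001
t 36.2 p [499.8 108.4 199.7] x [ 0.298 -0.955  0.   ] z [-0.022 -0.007 -1.   ] F [ 0.7  0.6 -0.6] gap -0.1
shift [  -7.9 -116.3    7. ]
turn5 [ 0.26 -0.   -0.04]
[ -80.09607253 -173.53432088]
```

```bash
python3 -m inch '[[[-4,-40,0],[0.2,0,0],0],[[-3,-40,0],[0,0,0],0],[[0,-34,0],[0,0,0],0],[[0,0,0],[0,0,0],0]]'
python3 - <<'E'
from h import *
status();go((*wc(36,-166),.17),yaw=np.radians(17.5-90));print(ch(pose()[0][:3,3]))
f=wrist();save(f["img"],"w40")
f=env.grab_frame("side");save(f["img"],"s40",3,(130,100,350,290))
f=env.grab_frame("top");save(f["img"],"t40",3,(30,100,250,290))
E
```

```text
clock: 36.6
eef_pos: [0.6044, 0.1497, 0.1889]
tcp_rot: [2.516, -1.861, -0.023]
ft_force: [-0.4, -0.7, 0.0]
finger_gap: -0.0
t 36.6 p [604.4 149.7 188.9] x [ 0.292 -0.956 -0.005] z [-0.019 -0.001 -1.   ] F [-0.4 -0.7  0. ] gap -0.0
shift [ 0.4 -4.3 18.8]
turn5 [ 0.21  0.05 -0.1 ]
[  32.08907821 -165.61473651]
```

View pics/w40.png

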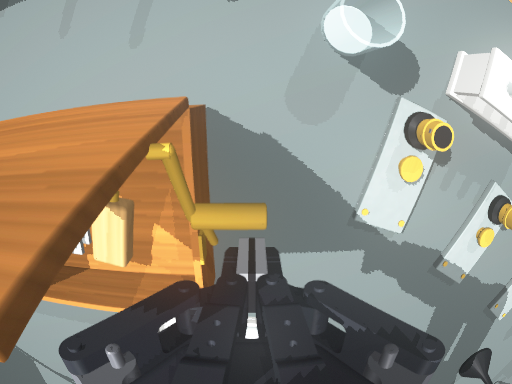

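View pics/s40.png

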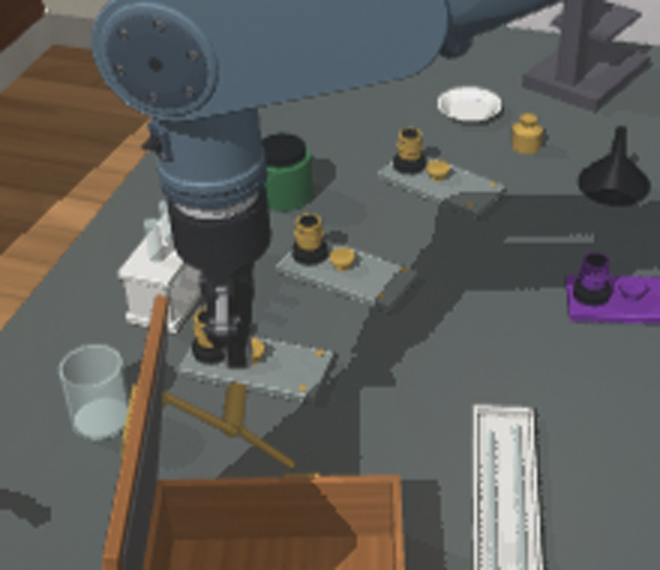

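View pics/t40.png

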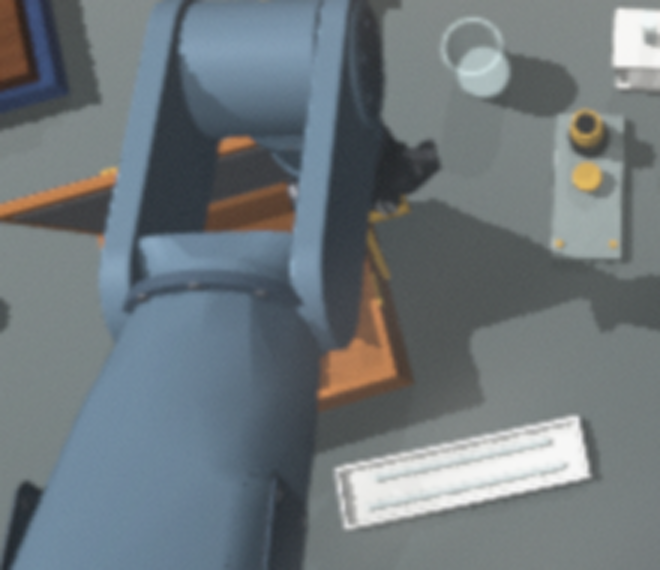

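```bash
python3 - <<'E'
from h import *
f=env.grab_frame("top")
for u,v in[(100,115),(120,115),(110,105),(147,130),(72,150),(145,200),(148,125)]: p=dep(f,u,v);print(u,v,p.round(3),ch(p).round(0))
g=env.grab_frame("side")
for u,v in[(182,121),(182,145),(165,121),(200,121),(205,190),(190,190)]: p=dep(g,u,v);print(u,v,p.round(3),ch(p).round(0))
E
```

```text
100 115 [0.606 0.169 0.531] [  39. -147.]
120 115 [0.607 0.134 0.531] [  30. -181.]
110 105 [0.627 0.155 0.527] [  55. -167.]
147 130 [0.583 0.088 0.52 ] [  -7. -219.]
72 150 [0.534 0.2   0.558] [-20. -96.]
145 200 [0.456 0.081 0.527] [-130. -187.]
148 125 [0.592 0.086 0.521] [   1. -223.]
182 121 [0.604 0.214 0.489] [  50. -104.]
182 145 [0.627 0.184 0.413] [  64. -140.]
165 121 [0.641 0.212 0.482] [  86. -118.]
200 121 [0.569 0.209 0.491] [ 16. -99.]
205 190 [0.587 0.182 0.3  ] [  26. -129.]
190 190 [ 0.766 -0.072  0.063] [ 119. -426.]
```

```bash
python3 -m inch '[[[0,-4,10],[0.2,0,-0.1],0],[[0,0,10],[0,0,0],0],[[0,0,5],[0,0,0],0],[[0,0,3],[0,0,0],0]]'
python3 - <<'E'
from h import *
status();print(ch(pose()[0][:3,3]))
E
```

```text
clock: 37.25
eef_pos: [0.6029, 0.1497, 0.1635]
tcp_rot: [-2.531, 1.857, 0.004]
ft_force: [0.2, -0.4, -0.6]
finger_gap: -0.0003
t 37.25 p [602.9 149.7 163.5] x [ 0.3   -0.954 -0.004] z [-0.001  0.004 -1.   ] F [ 0.2 -0.4 -0.6] gap -0.3
[  30.67232218 -165.19402642]
```

```bash
python3 -m inch '[[[0,-6,0],[0,0,0],0],[[0,-1,3],[0,0,0],0],[[0,0,3],[0,0,0],0],[[0,0,3],[0,0,0],0]]'
python3 - <<'E'
from h import *
status();print(ch(pose()[0][:3,3]))
f=env.grab_frame("side");save(f["img"],"s41",4,(160,150,300,290))
E
```

```text
clock: 37.65
eef_pos: [0.612, 0.1522, 0.1565]
tcp_rot: [-2.528, 1.855, -0.001]
ft_force: [2.0, 2.2, 9.4]
finger_gap: 0.0001
t 37.65 p [612.  152.2 156.5] x [ 0.3   -0.954 -0.003] z [ 0.004  0.004 -1.   ] F [2.  2.2 9.4] gap 0.1
[  40.12122298 -165.47695561]
```

View pics/s41.png

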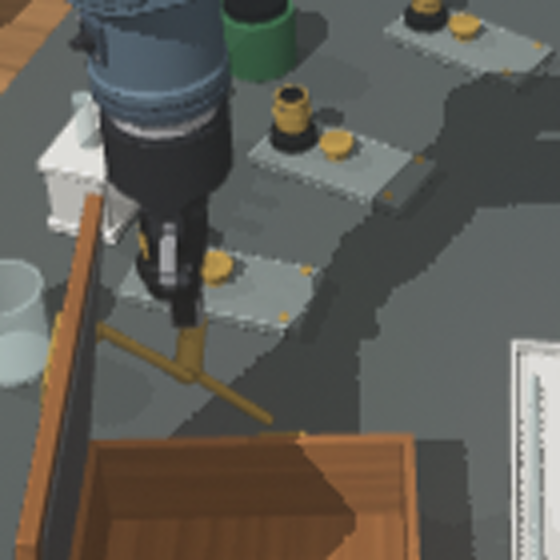

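```bash
python3 -m inch '[[[0,0,4],[0,0,0],0],[[0,-1,4],[0,0,0],0],[[0,-1,4],[0,0,0],0],[[0,-2,4],[0,0,0],0]]'
python3 - <<'E'
from h import *
status();print(ch(pose()[0][:3,3]))
E
```

```text
clock: 38.1
eef_pos: [0.6212, 0.1554, 0.1471]
tcp_rot: [-2.52, 1.849, -0.015]
ft_force: [-3.2, -0.6, 4.2]
finger_gap: -0.0001
t 38.1 p [621.2 155.4 147.1] x [ 0.3   -0.954 -0.002] z [ 0.017  0.007 -1.   ] F [-3.2 -0.6  4.2] gap -0.1
[  49.80577888 -165.26435748]
```

```bash
python3 -m inch '[[[0,2,4],[-0.2,0,0],0],[[0,0,4],[0,0,0],0],[[0,0,4],[0,0,0],0],[[0,0,4],[0,0,0],0],[[0,0,4],[0,0,0],0]]'
python3 - <<'E'
from h import *
status();print(ch(pose()[0][:3,3]))
f=env.grab_frame("side");save(f["img"],"s42",4,(150,150,290,290))
E
```

```text
clock: 38.6
eef_pos: [0.6278, 0.1575, 0.1376]
tcp_rot: [-2.52, 1.847, -0.02]
ft_force: [-2.8, 0.8, 8.7]
finger_gap: 0.0002
t 38.6 p [627.8 157.5 137.6] x [ 0.301 -0.954  0.   ] z [ 0.021  0.006 -1.   ] F [-2.8  0.8  8.7] gap 0.2
[  56.68854803 -165.23491038]
```

View pics/s42.png

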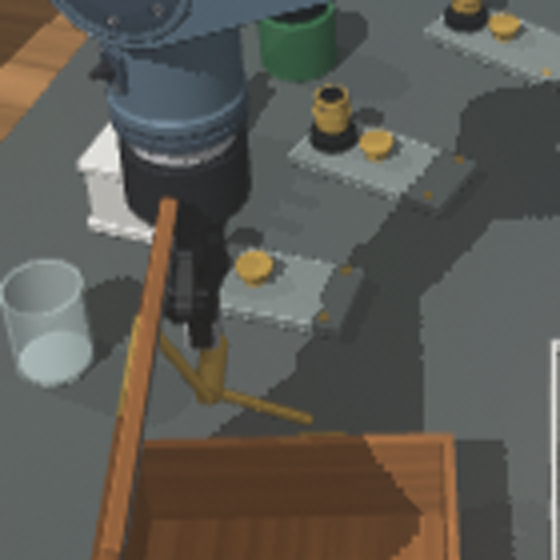

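```bash
python3 -m inch '[[[0,0,-30],[-0.2,0,0],0],[[0,0,-40],[0,0,0],0],[[0,0,-40],[0,0,0],0],[[0,-25,-20],[0,0,0],0],[[0,-25,0],[0,0,0],0],[[0,0,0],[0,0,0],0]]'
python3 - <<'E'
from h import *
status();print(ch(pose()[0][:3,3]));go((*wc(110,0),.27),yaw=np.radians(17.5-90))
f=wrist();save(f["img"],"w43")
f=env.grab_frame("side");save(f["img"],"s43",2,(100,50,400,384))
E
```

```text
clock: 39.25
eef_pos: [0.6717, 0.172, 0.2673]
tcp_rot: [2.529, -1.852, -0.01]
ft_force: [0.1, 0.4, -0.1]
finger_gap: -0.0001
t 39.25 p [671.7 172.  267.3] x [ 0.302 -0.953 -0.001] z [-0.009 -0.002 -1.   ] F [ 0.1  0.4 -0.1] gap -0.1
[ 103.01448951 -164.57412115]
shift [-164.6   -7.2   -2.6]
turn5 [0.11 0.01 0.02]
```

View pics/w43.png

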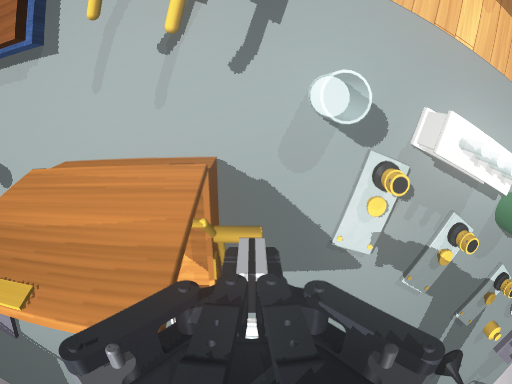

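View pics/s43.png

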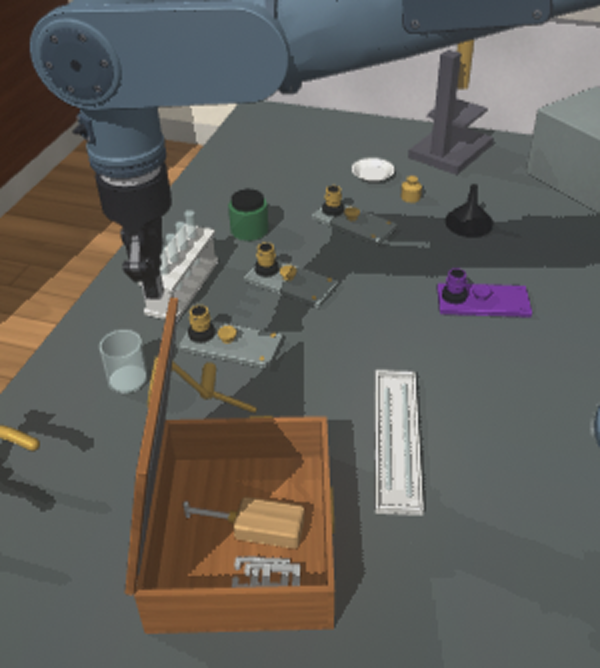

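```bash
python3 - <<'E'
from h import *
g=env.grab_frame("side");save(g["img"],"s44",5,(150,180,280,290));s0=dict(np.load("side15.npz"))
im=g["img"]
for q,nm in((g,"now"),(s0,"before")):
    hsv=cv2.cvtColor(q["img"],cv2.COLOR_RGB2HSV);m=cv2.inRange(hsv,(15,120,60),(32,255,255));m[:,:175]=0;m[:226]=0;m[262:]=0;m[:,235:]=0
    vs,us=np.nonzero(m);P=[]
    for u,v in zip(us,vs):
        z=q["depth"][v,u]
        if z>0: p=dep(q,u,v,0);c=ch(p);P.append((*c,p[2]*1000))
    P=np.array(P);k=P[(P[:,1]<-138)&(P[:,1]>-185)&(P[:,2]>60)];print(nm,len(P),k.mean(0).round(1),k.min(0).round(0),k.max(0).round(0))
E
```

```text
now 229 [  45.9 -155.3  123.9] [  39. -173.  120.] [  54. -139.  128.]
before 199 [  34.3 -156.1  137.7] [  27. -174.  133.] [  42. -139.  143.]
```

View pics/s44.png

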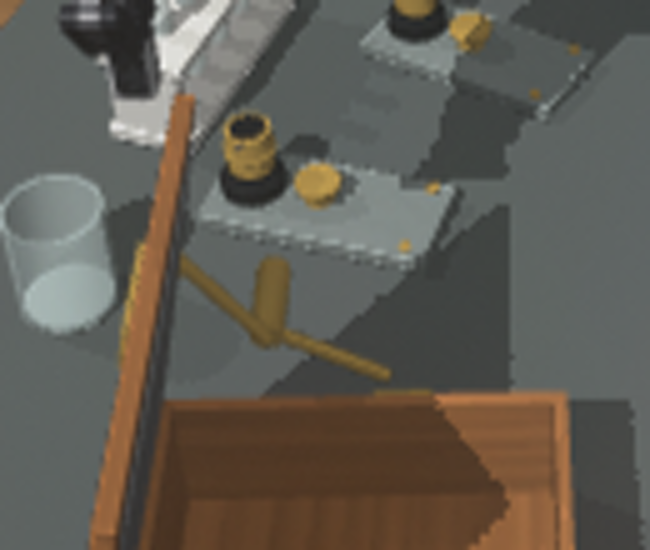

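```bash
python3 -m inch '[[[-40,-6,0],[0.1,0,0],0],[[-40,-4,0],[0,0,0],0],[[-40,0,0],[0,0,0],0],[[-30,0,0],[0,0,0],0],[[0,0,0],[0,0,0],0]]'
python3 - <<'E'
from h import *
status();print(ch(pose()[0][:3,3]));go((*wc(110,0),.27),yaw=np.radians(17.5-90))
f=wrist();save(f["img"],"w45")
f=env.grab_frame("side");save(f["img"],"s45",2,(50,50,350,334))
E
```

```text
clock: 39.9
eef_pos: [0.6281, 0.3185, 0.262]
tcp_rot: [2.523, -1.857, -0.014]
ft_force: [0.2, 0.2, 0.2]
finger_gap: -0.0003
t 39.9 p [628.1 318.5 262. ] x [ 0.297 -0.955 -0.002] z [-0.012 -0.002 -1.   ] F [0.2 0.2 0.2] gap -0.3
[105.48593195 -11.77201789]
shift [-11.8  -4.4  -8. ]
turn5 [ 0.14  0.02 -0.04]
```

View pics/w45.png

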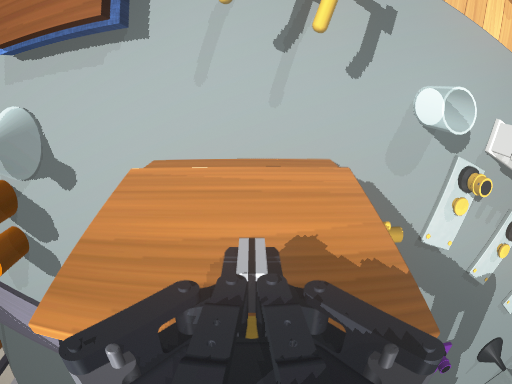

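View pics/s45.png

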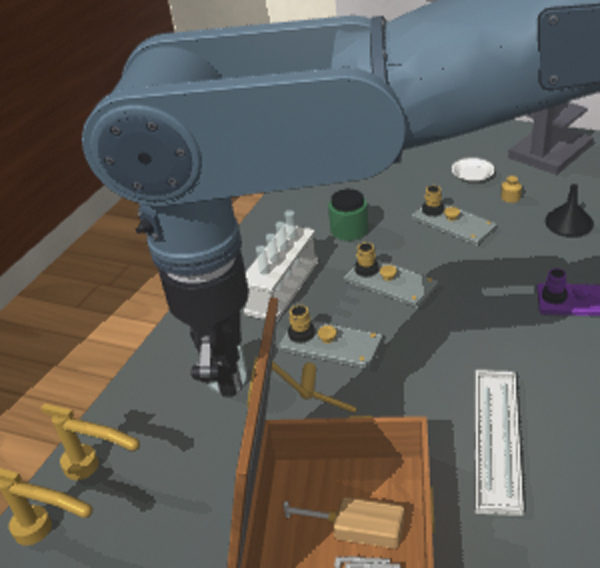

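```bash
python3 -m inch '[[[0,10,0],[0.1,0,0],0],[[0,10,0],[0,0,0],0],[[0,8,0],[0,0,0],0],[[0,8,0],[0,0,0],0]]'
python3 - <<'E'
from h import *
status();print(ch(pose()[0][:3,3]))
E
```

```text
clock: 40.4
eef_pos: [0.5984, 0.3003, 0.2613]
tcp_rot: [-2.519, 1.87, -0.003]
ft_force: [4.7, 3.9, -0.3]
finger_gap: -0.0003
t 40.4 p [598.4 300.3 261.3] x [ 0.289 -0.957 -0.001] z [ 0.004  0.002 -1.   ] F [ 4.7  3.9 -0.3] gap -0.3
[ 71.62887419 -20.17767361]
```

```bash
python3 -m inch '[[[0,10,2],[0,0,0],0],[[0,12,3],[0,0,0],0],[[0,12,4],[0,0,0],0],[[0,12,4],[0,0,0],0],[[0,12,5],[0,0,0],0]]'
python3 - <<'E'
from h import *
status();print(ch(pose()[0][:3,3]))
f=env.grab_frame("side");save(f["img"],"s46",2,(50,50,350,334))
E
```

```text
clock: 40.9
eef_pos: [0.5484, 0.2773, 0.245]
tcp_rot: [-2.498, 1.875, -0.017]
ft_force: [2.5, 1.5, 1.1]
finger_gap: -0.0002
t 40.9 p [548.4 277.3 245. ] x [ 0.279 -0.96  -0.002] z [ 0.02   0.008 -1.   ] F [2.5 1.5 1.1] gap -0.2
[ 17.00866998 -27.09437975]
```

View pics/s46.png

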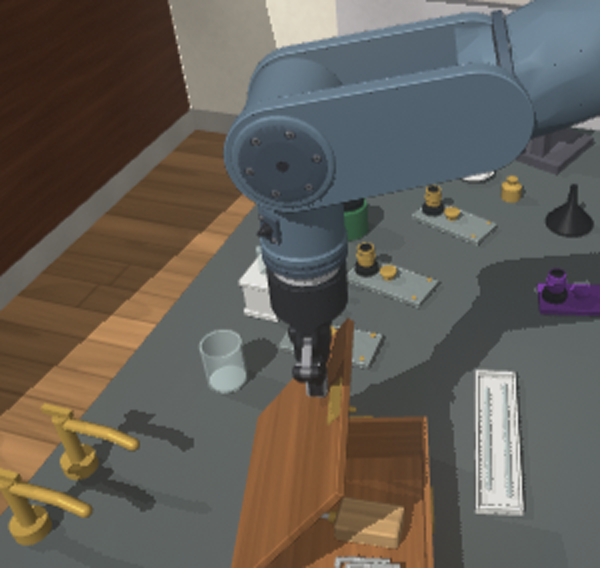

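```bash
python3 -m inch '[[[0,11,6],[-0.2,0.1,0],0],[[0,10,7],[0,0,0],0],[[0,10,7],[0,0,0],0],[[0,10,8],[0,0,0],0],[[0,9,8],[0,0,0],0]]'
python3 - <<'E'
from h import *
status();print(ch(pose()[0][:3,3]))
E
```

```text
clock: 41.45
eef_pos: [0.5008, 0.2581, 0.2084]
tcp_rot: [2.505, -1.893, 0.018]
ft_force: [1.7, 1.1, 0.6]
finger_gap: -0.0001
t 41.45 p [500.8 258.1 208.4] x [ 0.273 -0.962  0.01 ] z [ 0.008 -0.008 -1.   ] F [1.7 1.1 0.6] gap -0.1
[-34.13442809 -31.05278466]
```

```bash
python3 -m inch '[[[-2,6,10],[0,0,0],0],[[-2,5,10],[0,0,-0.1],0],[[-2,5,10],[0,0,0],0],[[-2,4,10],[0,0,0],0],[[-2,3,10],[0,0,0],0]]'
python3 - <<'E'
from h import *
status();print(ch(pose()[0][:3,3]))
f=env.grab_frame("side");save(f["img"],"s47",2,(50,50,350,334))
E
```

```text
clock: 41.95
eef_pos: [0.4745, 0.2584, 0.1545]
tcp_rot: [2.509, -1.882, 0.019]
ft_force: [-0.2, -0.6, 1.3]
finger_gap: -0.0001
t 41.95 p [474.5 258.4 154.5] x [ 0.28  -0.96   0.013] z [ 0.006 -0.011 -1.   ] F [-0.2 -0.6  1.3] gap -0.1
[-59.10766423 -22.89338859]
```

View pics/s47.png

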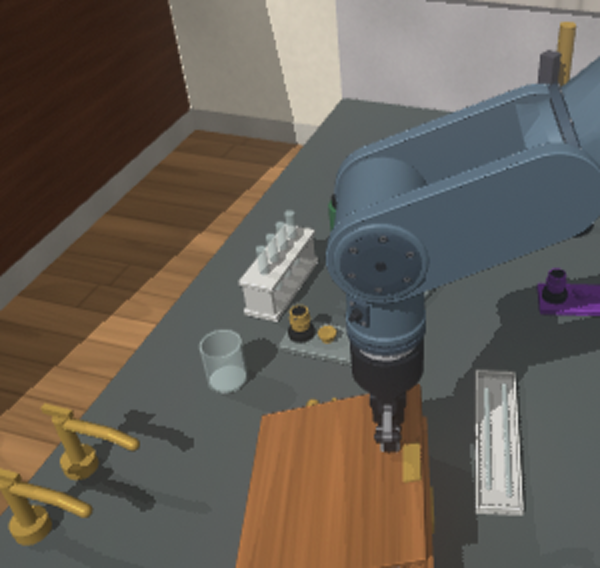

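Nearly flat; finish with small downward presses.

```bash
python3 -m inch '[[[0,1,10],[0,0,0],0],[[0,1,10],[0,0,0],0],[[0,0,10],[0,0,0],0],[[0,0,8],[0,0,0],0]]'
python3 - <<'E'
from h import *
status();print(ch(pose()[0][:3,3]))
E
```

```text
clock: 42.4
eef_pos: [0.4702, 0.2578, 0.1111]
tcp_rot: [2.507, -1.879, 0.013]
ft_force: [-0.3, -0.1, -0.2]
finger_gap: -0.0002
t 42.4 p [470.2 257.8 111.1] x [ 0.281 -0.96   0.012] z [ 0.001 -0.012 -1.   ] F [-0.3 -0.1 -0.2] gap -0.2
[-63.42094746 -22.18219403]
```

```bash
python3 -m inch '[[[0,0,4],[0,0,0],0],[[0,0,4],[0,0,0],0]]'
python3 - <<'E'
from h import *
status();print(ch(pose()[0][:3,3]))
f=env.grab_frame("side");save(f["img"],"s48",2.5,(100,180,330,384))
E
```

```text
clock: 42.6
eef_pos: [0.4702, 0.2578, 0.1085]
tcp_rot: [2.505, -1.876, 0.01]
ft_force: [-24.0, -8.3, 58.1]
finger_gap: 0.0001
t 42.6 p [470.2 257.8 108.5] x [ 0.281 -0.959  0.012] z [-0.002 -0.013 -1.   ] F [-24.   -8.3  58.1] gap 0.1
[-63.39565353 -22.18367534]
```

View pics/s48.png

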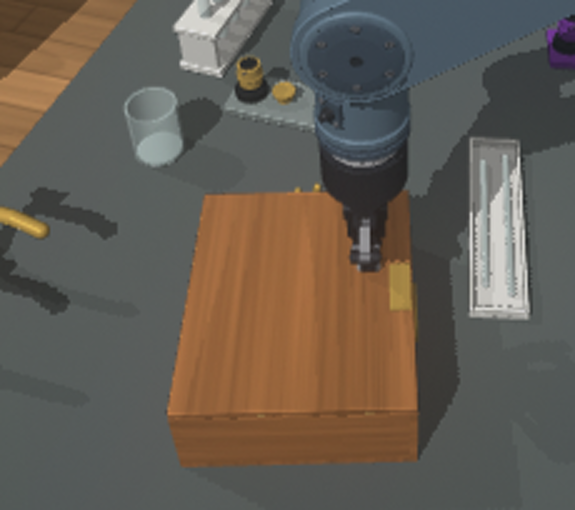

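```bash
python3 -m inch '[[[0,0,-10],[0,0,0],0],[[0,0,-30],[0,0,0],0],[[0,20,-40],[0,0,0],0],[[0,40,-30],[0,0,0],0],[[40,0,0],[0,0,0],0],[[45,0,0],[0,0,0],0],[[45,0,0],[0,0,0],0],[[45,0,0],[0,0,0],0],[[45,0,0],[0,0,0],0],[[45,0,0],[0,0,0],0],[[0,0,0],[0,0,0],0]]'
python3 - <<'E'
from h import *
status()
t=env.grab_frame("top");save(t["img"],"t50",1.5);g=env.grab_frame("side");save(g["img"],"s50",1.5)
P=[]
for x in(-90,-60,-30,0,30,60,90):
  for y in(-80,0,80):
    for f in (t,g):
      u,v=proj(f,np.r_[wc(x,y),.09]);
      if 2<u<509 and 2<v<381: p=dep(f,u,v); P.append((x,y,p[2]*1000))
P=np.array(P);print(P.round(0).tolist())
s=np.polyfit(P[:,0],P[:,2],1);print(s)
E
```

```text
clock: 43.75
eef_pos: [0.4918, -0.0198, 0.2296]
tcp_rot: [2.517, -1.873, 0.027]
ft_force: [-0.6, 0.4, -0.8]
finger_gap: -0.0001
t 43.75 p [491.8 -19.8 229.6] x [ 0.287 -0.958  0.016] z [ 0.012 -0.013 -1.   ] F [-0.6  0.4 -0.8] gap -0.1
[[-90.0, -80.0, 601.0], [-90.0, -80.0, 90.0], [-90.0, 0.0, 93.0], [-90.0, 0.0, 93.0], [-90.0, 80.0, 91.0], [-90.0, 80.0, 89.0], [-60.0, -80.0, 597.0], [-60.0, -80.0, 90.0], [-60.0, 0.0, 89.0], [-60.0, 0.0, 90.0], [-60.0, 80.0, 89.0], [-60.0, 80.0, 90.0], [-30.0, -80.0, 90.0], [-30.0, -80.0, 88.0], [-30.0, 0.0, 87.0], [-30.0, 0.0, 88.0], [-30.0, 80.0, 90.0], [-30.0, 80.0, 90.0], [0.0, -80.0, 90.0], [0.0, -80.0, 88.0], [0.0, 0.0, 90.0], [0.0, 0.0, 88.0], [0.0, 80.0, 88.0], [0.0, 80.0, 89.0], [30.0, -80.0, 89.0], [30.0, -80.0, 90.0], [30.0, 0.0, 90.0], [30.0, 0.0, 90.0], [30.0, 80.0, 89.0], [30.0, 80.0, 90.0], [60.0, -80.0, 89.0], [60.0, -80.0, 90.0], [60.0, 0.0, 90.0], [60.0, 0.0, 89.0], [60.0, 80.0, 89.0], [60.0, 80.0, 88.0], [90.0, -80.0, 89.0], [90.0, -80.0, 89.0], [90.0, 0.0, 91.0], [90.0, 0.0, 87.0], [90.0, 80.0, 89.0], [90.0, 80.0, 88.0]]
[ -0.51240164 113.60251409]
```

View pics/t50.png

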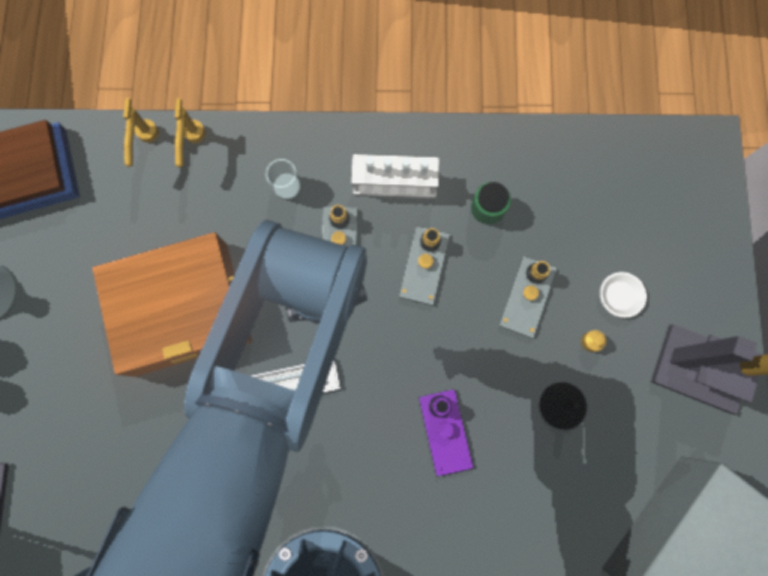

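View pics/s50.png

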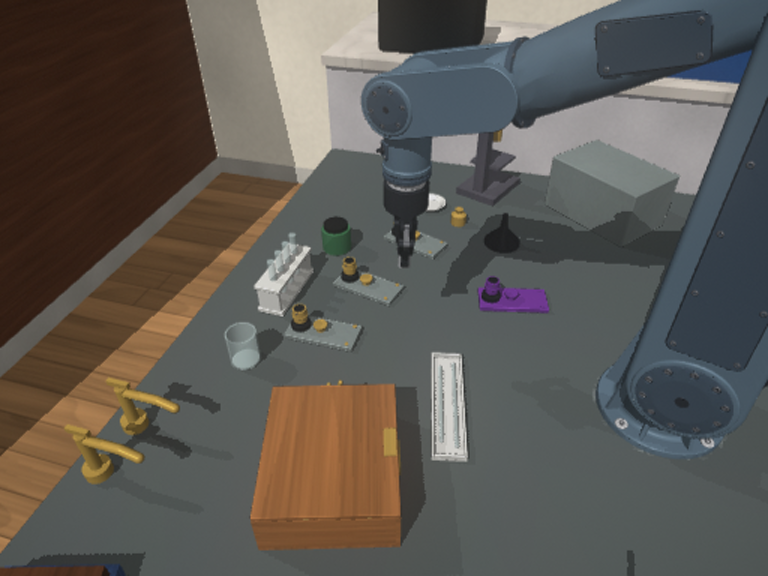

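```bash
python3 - <<'E'
from bench import env
print(env.finish_job())
E
```

```text
the job is handed in; nothing more can be done
None
```

The job is handed in at about 44 s of robot time, and my last checks found no failures. No verdict is reported.

**What I did:**
- Two stands still had clips: the one nearest the chest and the middle one. The third had none, and I left the purple look-alike alone.
- I pried both clips off with the hooked pick. Then I put the pick and both clips into the open chest.
- I pressed the knee tab until the stay folded. I then pushed the lid shut from behind and above at a slow pace.

**Last checks:**
- **Lid:** by camera depth its top is level at 87–93 mm across the chest; 90 mm is fully shut. Two of the 42 readings came out near 600 mm because the arm was in the way.
- **Contents:** with the lid still open, the camera showed both clips and the pick with its hook inside the chest. I could not see in after closing.
- **Bystanders:** by eye in the final pictures they look where they started; I did not measure them.
- **Arm:** it is clear of everything.

**Noticed on the way:**
- After I put the pick in the chest it shifted about 5 cm. It stayed inside, so I placed the clips beside it.
- The final press on the lid peaked at about 60 N at the fingers, firmer than intended but below the 120 N wrist limit.
- The knee fold was about 0.65 rad, estimated from pictures rather than read from the joint.

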